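# Unlock the swing press and brush its bed clear

## Robot

A 6-joint arm with a two-finger parallel gripper is mounted at the origin on a cart in front of the work surface, level with it; the furniture and walls round the work are solid. World frame = base frame: x ahead of the robot, y to its left, z up, the work surface at z = 0. Lengths are in m, angles in rad, forces in N, time in s.
With the tool pointing down it reaches from about 0.225 to 0.875 m from the base axis. Payload 3.4 kg.
Tool frame: the origin (TCP) lies on the mounting face of the last link; the fingertips stand 173 mm ahead of it and the grasp point (between the pads) lies 155 mm ahead of it; x points along the fingers, y is the direction in which the jaws open and shut, and the axes are right-handed (so a half turn about x gives the same grasp; the last joint's range is limited). The gripper opens to 85 mm and grips with 20 to 120 N. Pads are 22 mm wide; open, the fingers measure 114 mm over their backs; the gripper's body (76 mm by 85 mm) begins 54 mm behind the grasp point. The pads swing forward as they close: fully open they stand 13 mm farther back than shut.
Start: joints at [-1.362, 0.276, 1.505, -0, 1.361, -0.121], TCP at [0.186, -0.544, 0.405] pointing down, gripper open.
Joint ranges: [-2.89, 2.89], [-0.75, 2.08], [0.22, 2.7], [-1.18, 4.32], [0.11, 2.71], [-2.7, 2.7]. Speed limits (rad/s): [2.57, 2.57, 3.14, 3.14, 3.14, 3.14].

## Interface

Orientations are given as a unit quaternion [w, x, y, z].
In Python, from rig import manip gives the robot as it stands.
- The arm moves only by the tool arm_command, never from a script. Its argument "targets" is a list of rows, each an object with "dp": the shift along the tool's x, y, z in m, a list of three; "turn": the turn, a rotation vector about the tool's x, y, z in degrees, a list of three; "grip": the opening, from -1 (shut) to 1 (fully open). In form: [{"dp": [tx, ty, tz], "turn": [wx, wy, wz], "grip": grip}, ...]. A call has 1 to 8 rows; each row shifts and turns the commanded pose from where the row before left it, along the tool's axes as they then stand; what a row does not reach is not made up. A row lasts 1/10 s, in which the tool goes at most 50 mm and 8.59 degrees, less where a joint would pass 70% of its speed; a pose out of reach is approached as far as the arm can. A call with a gripper value outside its range is refused whole. The fingers move at their own pace and stop on an object; "grip_force" is the grip in N (left out, the last holds). Time passes only in rows, so rows that do not move let the fingers close. It gives the time, the measured TCP pose, the force and the opening at its end, in the units of the state.
- manip.get_state(): the state, without advancing time (a new reading comes with each control period).
- manip.get_image(name): name is "side" or "top" or "wrist"; returns the picture (480x640x3 uint8, red, green, blue); there is no depth.
- manip.calibration(name): a dict with "fx", "fy", "cx", "cy" (pixels), "R" (3x3) and "t" (3): a world point X has camera coordinates R X + t. Camera axes: x right, y down, z forward; pixel columns grow to the right and rows downward; lengths in m; the calibration is good to about 2 mm. A picture is of the moment at which its call begins: read the wrist's pose just before it. calibration takes no time and is no camera call; for the wrist camera it gives the pose at the moment of the call.
- manip.sign_off(): hands the job in, once; it reports no verdict.
The state is a dict: "clock": time; "qpos": joint angles; "qd": joint speeds; "effort": joint torques, N m; "position": TCP position; "ee_rot": TCP orientation; "contact_force": force on the tool from outside, world axes, zero at the start; "moment": the same for the moment, N m; "width": finger opening in m.
Only numpy, scipy, OpenCV 4.12 (cv2) and the standard library are available. Lean on these libraries where they do the work, as an engineer would, in place of code of your own. Each camera call takes 0.05 s, during which the arm holds its last target.

## Task

Clear the bed of the small swing press: draw its lock bar fully out to the left, then swing the arm with the press head forward and round to its stop on the right. With the wooden block brush, sweep the three broken stone pieces off the bed into the catch tray at its left, never touching them with the gripper. Then set the brush down flat on its bristles on the bench top, leaving the lock bar out, the arm aside and the other loose things where they were.

Things in the scene. Friction and masses are not known exactly. Their poses are not given: they have to be found in the camera images.
- swing_press: Grey fixture fixed on the bench, 140 x 230 mm: raised bed, pillar, lock post, catch tray. Origin: on the bench under the bed; x points to the rear, y to its left, z up; numbers in mm in this frame. Bed: x -50 to 50, y -65 to 55, top z 50, no rim. Pillar (24 wide) at x 66, y -85. Lock post: x 53 to 79, y 33 to 63, up to z 105. Tray: x -56 to 56, y 56 to 120, rim z 34.
- bed_centre (a point): Centre of the bed's flat top, 50 mm over the bench; axes as swing_press. The bed measures 100 (x) by 120 (y) mm; with the arm swung aside nothing stands above it or its front and left edges.
- tray_floor (a point): Centre of the catch tray's inner floor, 3 mm over the bench; axes as swing_press. Inside 106 (x) by 58 (y) mm, rim 31 mm above this point.
- swing_arm (a joint): Angle of the swing arm about its upright pillar, rad: 0 = over the bed, pointing to press +y; grows counter-clockwise from above as its end swings forward (press -x) and round to the right; stop at 2.0. Stays where left (about 1.5 N at the handle). Locked within 0.03 while the lock bar's tongue is in its end fork.
- pillar_top (a point): On the pillar's axis, 116 mm over the bench, top of the arm's hub (42 mm diameter); axes as swing_press; the arm turns about the vertical through it. The arm is 30 mm wide, z 92 to 106 mm, and reaches 111 mm from this axis; a bracket carries the round press head (38 mm diameter, underside 28 mm over the bed) 64 mm in front of the arm.
- handle_grip (a point): Grip point of the arm's handle: black, upright, round, 14 to 17 mm in diameter, from 112 to 145 mm above the bench, 80 mm from the pillar axis; the point is on its axis 130 mm above the bench and moves with the arm.
- lock_bar (a joint): Travel of the lock bar, m: 0 = tongue fully in the arm's fork, grows as the bar is drawn to the press's +y (left), stop at 0.025. From 0.014 on the tongue is out of the fork. It stays where left (friction about 2 N).
- lock_knob (a point): Grip point of the lock bar's knob: dark steel, upright, round, 17 mm in diameter from 122 to 138 mm above the bench (narrower neck down to 109, 20 mm flange below); the point is on its axis 130 mm above the bench and moves with the bar. With the bar in, it stands 57 mm left of the arm's handle.
- brush: Block brush, 34 x 104 x 56 mm, 90 g, standing on its bristles. Origin: centre of its underside; its y runs along it, z up; alike both ways round. Stiff rigid black bristles: 28 x 98 mm, z 0 to 22. Wooden back over them: 34 x 104, z 22 to 32. Upright wooden grip rib on the middle of the back: 18 wide (x) with flat sides, 70 long (y), z 32 to 56.
- stone_1: Broken stone piece, grey, 21 mm across and 17 mm high, 30 g, lying on the press's bed. Origin: centre of its underside.
- stone_2: Broken stone piece, grey, 20 mm across and 15 mm high, 30 g, lying on the press's bed. Origin: centre of its underside.
- stone_3: Broken stone piece, grey, 21 mm across and 18 mm high, 30 g, lying on the press's bed. Origin: centre of its underside.
- press_unit: Fixed tall grey box with a display behind the work: x -138 to 138, y -149 to 142 mm about its origin (on the bench under it; x to the rear), 277 mm high, two columns further back. Right of it a tall white loading frame, its body from x -170, y -370 rightward (same frame), 0.2 m high, crossbeam at 0.6 m; lever towards the robot at y -0.5 m. Keep the gripper and wrist clear.
- marker: Bystander: white marker pen with black cap, 17 x 135 x 16 mm, lying beside the brush; long along its y.
- spanner: Bystander: small steel spanner, 21 x 139 x 6 mm, lying beside the brush; long along its y.
- timer: Bystander: white bench timer with red keys, 60 x 60 x 18 mm, lying between the tools and the press.
- beaker: Bystander: clear beaker, 65 mm diameter, 83 mm high, standing behind the tools.
- tape_roll: Bystander: black roll of tape, 62 x 60 x 19 mm, lying behind the press.
- weight: Bystander: slotted black weight, 62 x 62 x 14 mm, lying in front of the press, to its right.

How it is judged:
On the way, in this order (a step that is already met when the one before it is completed fails the run):
1. the lock bar is drawn out while the arm is still over the bed (value of joint lock_bar above 0.019 m and value of joint swing_arm below 0.2 rad), for 0.1 s.
2. the swing arm is swung aside to its stop (value of joint swing_arm above 1.75 rad and value of joint lock_bar above 0.019 m), for 0.1 s.
3. the brush is held over the bed (value of joint swing_arm above 1.75 rad and contact force between the fingers and brush above 0.5 N and height (world z) of brush above 0.045 m and horizontal distance between brush and bed_centre below 0.16 m), for 0.1 s.
4. all three stones are swept into the tray (x of stone_1 in the frame of tray_floor between -0.056 and 0.056 m and y of stone_1 in the frame of tray_floor between -0.031 and 0.031 m and z of each of stone_1, stone_2, stone_3 in the frame of tray_floor below 0.032 m and x of stone_2 in the frame of tray_floor between -0.056 and 0.056 m and y of stone_2 in the frame of tray_floor between -0.031 and 0.031 m and x of stone_3 in the frame of tray_floor between -0.056 and 0.056 m and y of stone_3 in the frame of tray_floor between -0.031 and 0.031 m), for 0.2 s.
At the end, for the whole second after the job is handed in: The lock bar is out by more than 19 mm, the arm stands beyond 1.75 rad (stop 2.0), all three stones rest inside the tray, and the brush rests flat on its bristles on the bench (origin under 12 mm up, tilted less than 0.12 rad) (all of step 2 and all of step 4 and height (world z) of brush below 0.012 m and angle between brush's own z axis and vertical below 0.12 rad and linear speed of brush below 0.02 m/s and linear speed of each of stone_1, stone_2, stone_3 below 0.03 m/s); the robot touches nothing.
It fails at once if a stone is touched by the gripper (contact force between any of the fingers, the arm and stone_1 above 0.3 N or contact force between any of the fingers, the arm and stone_2 above 0.3 N or contact force between any of the fingers, the arm and stone_3 above 0.3 N).
It fails at once if the arm is forced past the engaged lock (value of joint swing_arm above 0.12 rad and value of joint lock_bar below 0.008 m).
It fails at once if another loose thing is moved more than 25 mm (distance of any of marker, spanner, timer, beaker, tape_roll, weight from where it was at the start of the episode above 0.025 m).
It also fails if it takes over 72 s, if anything falls off the work surface, if the arm or the gripper's body presses on something with over 40 N, if the wrist force passes 120 N, or if a joint passes its speed limit or range.

## Working session

There is one attempt and no reset: what is moved stays moved. The work goes in short steps, Python scripts to look and compute and a tool call to move; the robot and the scene stay as the last step left them, time stands still between calls to the robot, and variables do not carry over. Pictures are saved under pics/ and viewed, and the job is handed in when it is done.

Besides the shell and the picture viewer there is one more tool, called in YAML: its name, and indented under it one key for each argument. arm_command: Moves the arm, as the interface text tells. Its arguments: {"type":"object","properties":{"targets":{"type":"array"},"grip_force":{"type":"number"}},"required":["targets"]}

```bash
mkdir -p pics; ls; python3 - <<'E'
from rig import manip
import cv2
s=manip.get_state()
print({k:s[k] for k in s})
for n in ("top","side","wrist"):
    c=manip.calibration(n); print(n,c)
    cv2.imwrite(f"pics/{n}0.png",cv2.cvtColor(manip.get_image(n),cv2.COLOR_RGB2BGR))
E
```

```text
pics
{'clock': 0.0, 'qpos': array([-1.36203152e+00,  2.76552506e-01,  1.50615914e+00,  2.25343524e-06,
        1.36074047e+00, -1.21019517e-01]), 'qd': array([ 0.00191547, -0.00029021, -0.00177805, -0.00080085,  0.00203605,
        0.00199496]), 'effort': array([ 6.28099006e-04, -4.16769826e+01, -2.45808417e+01, -5.47545151e-04,
        1.08598653e-02, -8.42051634e-06]), 'position': array([ 0.18614191, -0.54378284,  0.40385331]), 'ee_rot': array([-0.11541168, -0.6974873 , -0.11672532,  0.69754341]), 'contact_force': array([-0.68911741, -0.56983384, -0.44284099]), 'moment': array([-0.02805228, -0.01851497, -0.06275705]), 'width': 0.08539142776977618}
top {'fx': 535.9433732293983, 'fy': 535.9433732293983, 'cx': 323.5492855423289, 'cy': 244.50964416411063, 'R': array([[-0.02418849, -0.99962611,  0.01274988],
       [-0.99645732,  0.02308034, -0.08087091],
       [ 0.0805464 , -0.01466086, -0.99664303]]), 't': array([0.13324028, 0.620484  , 1.16160686])}
side {'fx': 456.9802422526541, 'fy': 456.9802422526541, 'cx': 323.5589617045609, 'cy': 236.72947709900862, 'R': array([[-0.80348693, -0.59517022,  0.01345932],
       [-0.36215627,  0.47072154, -0.80452723],
       [ 0.47249506, -0.6513015 , -0.59376324]]), 't': array([0.56167454, 0.25237939, 0.78066645])}
wrist {'fx': 394.60982976375004, 'fy': 394.60982976375004, 'cx': 317.28927620495125, 'cy': 239.79158534076788, 'R': array([[ 0.32384912, -0.94610584, -0.00234183],
       [-0.8949166 , -0.30712848,  0.32372267],
       [-0.30699515, -0.10274156, -0.94614912]]), 't': array([-0.57336346, -0.04136807,  0.38110235])}
```

View pics/top0.png

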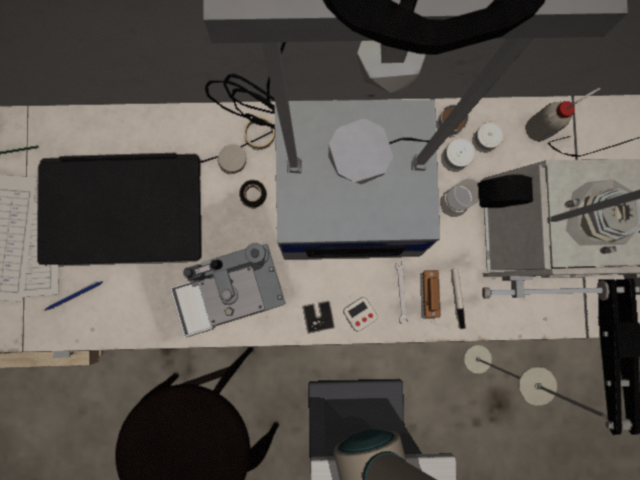

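View pics/side0.png

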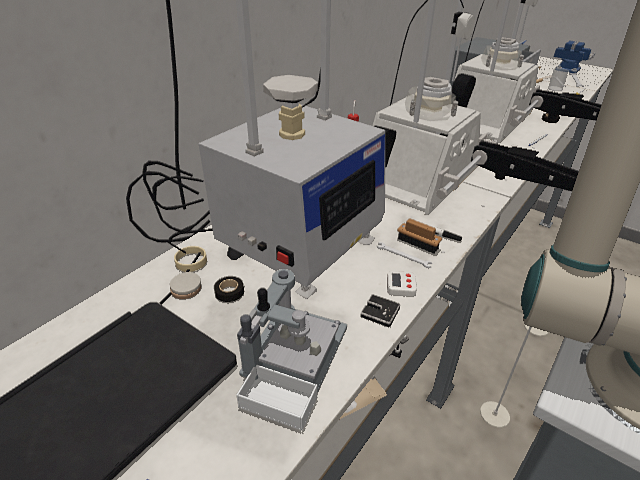

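The top view shows the press at about (230,290) px, with its tray on the left at (193,307), the handle near (214,265) and the knob near (190,271). The brush is at (430,294), and the stones sit between the arm and the bed front. I'll zoom in next.

```bash
cat > h.py <<'E'
from rig import manip
import numpy as np, cv2
def ray(c,u,v,z):
    d=c["R"].T@np.array([(u-c["cx"])/c["fx"],(v-c["cy"])/c["fy"],1.]); o=-c["R"].T@c["t"]
    return o+d*(z-o[2])/d[2]
def proj(c,X):
    p=c["R"]@np.asarray(X,float)+c["t"]; return np.array([c["fx"]*p[0]/p[2]+c["cx"],c["fy"]*p[1]/p[2]+c["cy"]])
def tri(c1,p1,c2,p2):
    A=[];b=[]
    for c,p in((c1,p1),(c2,p2)):
        d=c["R"].T@np.array([(p[0]-c["cx"])/c["fx"],(p[1]-c["cy"])/c["fy"],1.]);d/=np.linalg.norm(d);o=-c["R"].T@c["t"]
        P=np.eye(3)-np.outer(d,d);A.append(P);b.append(P@o)
    return np.linalg.lstsq(np.vstack(A),np.hstack(b),rcond=None)[0]
def crop(src,u0,v0,u1,v1,out,k):
    im=cv2.imread(src)[v0:v1,u0:u1]; cv2.imwrite(out,cv2.resize(im,None,fx=k,fy=k,interpolation=cv2.INTER_CUBIC))
E
python3 - <<'E'
from h import *
crop("pics/top0.png",165,235,295,340,"pics/tc.png",6)
crop("pics/side0.png",225,260,355,410,"pics/sc.png",4)
crop("pics/top0.png",300,250,480,340,"pics/tb.png",4)
E
```

```text
(no output)
```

View pics/tc.png

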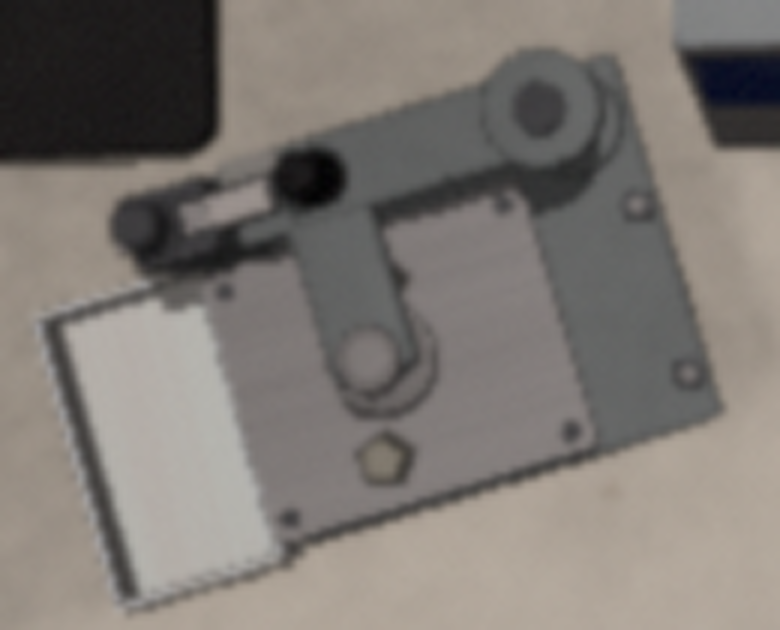

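View pics/sc.png

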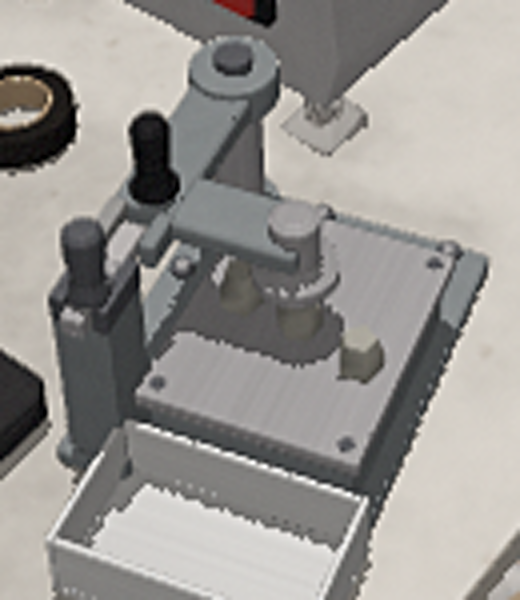

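View pics/tb.png

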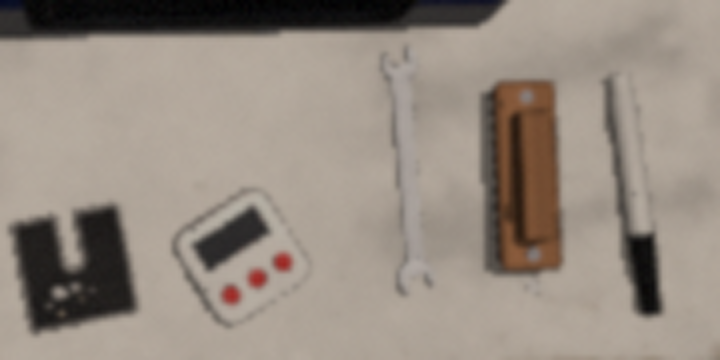

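View pics/wrist0.png

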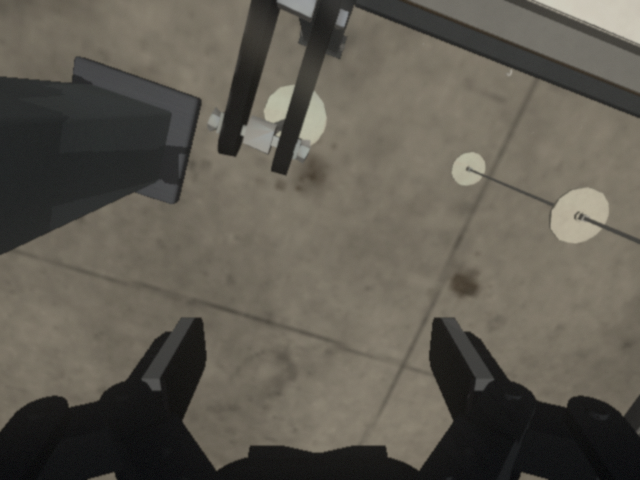

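```bash
python3 - <<'E'
from h import *
c=manip.calibration("top"); cs=manip.calibration("side")
T=lambda u,v,z:ray(c,165+u/6-0.4,235+v/6-0.4,z)
pts={"hub":(537,107,.116),"hand":(309,175,.145),"knob":(140,220,.138),"bedFR":(593,447,.05),"bedFL":(285,545,.05),"trayRL":(40,318,.034),"trayFL":(127,607,.034),"stone":(385,458,.06)}
P={k:T(*v) for k,v in pts.items()}
for k in P: print(k,P[k].round(4))
S=lambda u,v:(225+u/4-.4,260+v/4-.4)
q=lambda a:(165+a[0]/6-.4,235+a[1]/6-.4)
print("tri hub",tri(c,q((537,107)),cs,S(235,62)).round(4),"hand",tri(c,q((309,175)),cs,S(149,122)).round(4),"knob",tri(c,q((140,220)),cs,S(82,230)).round(4))
# known frame points: fit
loc={"hub":(.066,-.085),"hand":(.066,-.005),"knob":(.066,.052),"bedFR":(-.05,-.065),"bedFL":(-.05,.055),"trayRL":(.056,.12),"trayFL":(-.056,.12)}
A=np.array([loc[k] for k in loc]);B=np.array([P[k][:2] for k in loc])
ma,mb=A.mean(0),B.mean(0);H=(A-ma).T@(B-mb);th=np.arctan2(H[0,1]-H[1,0],H[0,0]+H[1,1])
R=np.array([[np.cos(th),-np.sin(th)],[np.sin(th),np.cos(th)]]);o=mb-R@ma
print("yaw",np.degrees(th),"o",o)
for k,a,b in zip(loc,A,B): print(k,((b-o)@R-a).round(4))
print("stone",((P["stone"][:2]-o)@R).round(4))
for n,uv in {"s2":(297,320),"s1":(237,290),"s3":(360,355)}.items():
    u=S(*uv); X=ray(cs,u[0],u[1],.058); print(n,X.round(4),((X[:2]-o)@R).round(4))
# brush
t=lambda u,v,z:ray(c,300+u/4-.4,250+v/4-.4,z)
for n,a in {"bRL":(498,82,.032),"bRR":(554,82,.032),"bFL":(502,268,.032),"bFR":(560,268,.032),"ribR":(537,110,.056),"ribF":(539,243,.056),"spR":(397,50,.003),"spF":(413,292,.003),"mkR":(619,75,.01),"mkF":(649,312,.01)}.items(): print(n,t(*a).round(4))
print(manip.get_state()["clock"])
E
```

```text
hub [0.6032 0.2616 0.116 ]
hand [0.5805 0.3335 0.145 ]
knob [0.5672 0.3907 0.138 ]
bedFR [0.4857 0.2509 0.05  ]
bedFL [0.4538 0.3607 0.05  ]
trayRL [0.5364 0.4517 0.034 ]
trayFL [0.4321 0.4207 0.034 ]
stone [0.484  0.3233 0.06  ]
tri hub [0.6016 0.2609 0.1092] hand [0.5806 0.3346 0.1385] knob [0.5663 0.3912 0.1315]
yaw 15.847453637946188 o [0.51671398 0.32260625]
hub [0.0005 0.0027]
hand [-0.0017 -0.0019]
knob [ 0.0012 -0.0003]
bedFR [0.0006 0.0045]
bedFL [-0.0001 -0.0011]
trayRL [-0.0018 -0.0012]
trayFL [ 0.0014 -0.0026]
stone [-0.0313  0.0096]
s2 [0.5105 0.3263 0.058 ] [-0.005   0.0052]
s1 [0.5416 0.3289 0.058 ] [ 0.0256 -0.0007]
s3 [0.4778 0.3251 0.058 ] [-0.0368  0.013 ]
bRL [ 0.5614 -0.1007  0.032 ]
bRR [ 0.5607 -0.1315  0.032 ]
bFL [ 0.4601 -0.0989  0.032 ]
bFR [ 0.4593 -0.1306  0.032 ]
ribR [ 0.5452 -0.1162  0.056 ]
ribF [ 0.4742 -0.1144  0.056 ]
spR [ 0.5816 -0.0503  0.003 ]
spF [ 0.4464 -0.0544  0.003 ]
mkR [ 0.5643 -0.1731  0.01  ]
mkF [ 0.4326 -0.184   0.01  ]
0.15
```

The knob and hub heights triangulate to 0.13 and 0.11, against known tops of 0.138 and 0.116. That is about 7 mm low but consistent, and the fit residuals are 5 mm or less. The stones lie along press x at about -34, -5 and +26 mm, near y = 0, so one sweep with the 98 mm brush is enough. Next I'll work out the moves.

```bash
cat >> h.py <<'E'
from scipy.spatial.transform import Rotation as Ro
O=np.array([.5165,.3225]); TH=np.radians(15.85)
def pw(x,y): 
    c,s=np.cos(TH),np.sin(TH); return np.array([O[0]+c*x-s*y,O[1]+s*x+c*y])
def toolR(s=None):
    q=(s or manip.get_state())["ee_rot"]; return Ro.from_quat([q[1],q[2],q[3],q[0]])
def plan(pos,jawdeg):
    """pos: TCP target, jaw azimuth (deg, mod 180), tool straight down; prints turn (first) then dp in turned axes"""
    s=manip.get_state(); R=toolR(s); y=R.as_matrix()[:,1]
    az=np.degrees(np.arctan2(y[1],y[0]))
    best=(jawdeg-az+90)%180-90
    for d in (best, best-180*np.sign(best)):
        a=np.radians(az+d); Y=np.array([np.cos(a),np.sin(a),0]);X=np.array([0,0,-1.]);Z=np.cross(X,Y)
        T=Ro.from_matrix(np.c_[X,Y,Z]); rv=np.degrees((R.inv()*T).as_rotvec())
        print("turn",rv.round(2),"dp",(T.inv().apply(np.asarray(pos)-s["position"])).round(4))
    print("t",s["clock"],"pos",s["position"].round(4),"az",az.round(2),"q",s["qpos"].round(3),"F",s["contact_force"].round(1),"w",round(s["width"],4))
E
python3 - <<'E'
from h import *
k=pw(.066,.052); print(k); plan([*k,.132+.155+.12],15.85)
print("unit pos"); 
E
```

```text
[0.56578845 0.39054887]
turn [-8.696e+01 -6.000e-02  6.000e-02] dp [-0.003   0.6204 -0.7952]
turn [9.304e+01 6.000e-02 7.000e-02] dp [-0.003  -0.6204  0.7952]
t 0.15 pos [ 0.1861 -0.5439  0.404 ] az -71.11 q [-1.362  0.276  1.506 -0.     1.361 -0.121] F [0.4 0.2 0.2] w 0.0858
unit pos
```

arm_command:
  targets:
    - {"dp": [0, 0, 0], "turn": [-8, 0, 0], "grip": 1}
    - {"dp": [0, 0, 0], "turn": [-8, 0, 0], "grip": 1}
    - {"dp": [0, 0, 0], "turn": [-8, 0, 0], "grip": 1}
    - {"dp": [0, 0, 0], "turn": [-8, 0, 0], "grip": 1}
    - {"dp": [0, 0, 0], "turn": [-8, 0, 0], "grip": 1}
    - {"dp": [0, 0, 0], "turn": [-8, 0, 0], "grip": 1}
    - {"dp": [0, 0, 0], "turn": [-8, 0, 0], "grip": 1}
    - {"dp": [0, 0, 0], "turn": [-8, 0, 0], "grip": 1}

```text
clock: 0.95
position: [0.1862, -0.5439, 0.4043]
ee_rot: [0.469, 0.529, 0.47, -0.529]
contact_force: [0.8, -0.1, -0.0]
width: 0.0851
```

arm_command:
  targets:
    - {"dp": [0, 0, 0], "turn": [-8, 0, 0], "grip": 1}
    - {"dp": [0, 0, 0], "turn": [-8, 0, 0], "grip": 1}
    - {"dp": [0, 0, 0], "turn": [-7, 0, 0], "grip": 1}
    - {"dp": [0, 0.027, -0.035], "turn": [0, 0, 0], "grip": 1}
    - {"dp": [0, 0.027, -0.035], "turn": [0, 0, 0], "grip": 1}
    - {"dp": [0, 0.027, -0.035], "turn": [0, 0, 0], "grip": 1}
    - {"dp": [0, 0.027, -0.035], "turn": [0, 0, 0], "grip": 1}
    - {"dp": [0, 0.027, -0.035], "turn": [0, 0, 0], "grip": 1}

```text
clock: 1.75
position: [0.2683, -0.337, 0.4045]
ee_rot: [0.564, 0.426, 0.564, -0.426]
contact_force: [0.4, 0.3, 0.4]
width: 0.0853
```

arm_command:
  targets:
    - {"dp": [0, 0.027, -0.035], "turn": [0, 0, 0], "grip": 1}
    - {"dp": [0, 0.027, -0.035], "turn": [0, 0, 0], "grip": 1}
    - {"dp": [0, 0.027, -0.035], "turn": [0, 0, 0], "grip": 1}
    - {"dp": [0, 0.027, -0.035], "turn": [0, 0, 0], "grip": 1}
    - {"dp": [0, 0.027, -0.035], "turn": [0, 0, 0], "grip": 1}
    - {"dp": [0, 0.027, -0.035], "turn": [0, 0, 0], "grip": 1}
    - {"dp": [0, 0.027, -0.035], "turn": [0, 0, 0], "grip": 1}
    - {"dp": [0, 0.027, -0.035], "turn": [0, 0, 0], "grip": 1}

```text
clock: 2.55
position: [0.3992, -0.0084, 0.4048]
ee_rot: [0.565, 0.426, 0.564, -0.426]
contact_force: [1.6, -0.9, -0.1]
width: 0.0858
```

```bash
python3 - <<'E'
from h import *
k=pw(.066,.052); plan([*k,.132+.155+.12],15.85)
E
```

```text
turn [ 0.05  0.03 -0.02] dp [-0.0022  0.2692 -0.3383]
turn [-1.7995e+02  3.0000e-02  5.0000e-02] dp [-0.0022 -0.2692  0.3383]
t 2.55 pos [ 0.3992 -0.0084  0.4048] az 15.9 q [-0.196  0.006  1.836 -0.     1.3   -0.473] F [ 1.6 -0.9 -0.1] w 0.0858
```

arm_command:
  targets:
    - {"dp": [0, 0.029, -0.038], "turn": [0, 0, 0], "grip": 1}
    - {"dp": [0, 0.029, -0.038], "turn": [0, 0, 0], "grip": 1}
    - {"dp": [0, 0.029, -0.038], "turn": [0, 0, 0], "grip": 1}
    - {"dp": [0, 0.029, -0.038], "turn": [0, 0, 0], "grip": 1}
    - {"dp": [0, 0.029, -0.038], "turn": [0, 0, 0], "grip": 1}
    - {"dp": [0, 0.029, -0.038], "turn": [0, 0, 0], "grip": 1}
    - {"dp": [0, 0.029, -0.038], "turn": [0, 0, 0], "grip": 1}
    - {"dp": [0, 0.029, -0.038], "turn": [0, 0, 0], "grip": 1}

```text
clock: 3.35
position: [0.5393, 0.3476, 0.4042]
ee_rot: [0.564, 0.426, 0.564, -0.426]
contact_force: [1.7, -0.5, -0.2]
width: 0.0855
```

arm_command:
  targets:
    - {"dp": [0, 0.03, -0.03], "turn": [0, 0, 0], "grip": 1}
    - {"dp": [0, 0, 0], "turn": [0, 0, 0], "grip": 1}

```text
clock: 3.55
position: [0.5614, 0.3872, 0.4024]
ee_rot: [0.565, 0.426, 0.565, -0.425]
contact_force: [-0.3, 0.2, 0.5]
width: 0.0852
```

```bash
python3 - <<'E'
from h import *
k=pw(.066,.052); plan([*k,.132+.155],15.85)
c=manip.calibration("wrist"); im=cv2.cvtColor(manip.get_image("wrist"),cv2.COLOR_RGB2BGR)
for X,col in (((*pw(.066,.052),.138),(0,0,255)),((*pw(.066,-.005),.145),(0,255,0)),((*pw(.066,-.085),.116),(255,0,0))):
    p=proj(c,X);print(p); cv2.circle(im,tuple(int(v) for v in p),3,col,-1)
cv2.imwrite("pics/w1.png",im)
E
```

```text
turn [ 0.25 -0.1  -0.03] dp [ 0.1154  0.0052 -0.0021]
turn [-1.7975e+02  5.0000e-02 -1.6000e-01] dp [ 0.1154 -0.0052  0.0021]
t 3.55 pos [0.5614 0.3872 0.4024] az 16.1 q [0.501 0.44  1.258 0.002 1.443 0.22 ] F [-0.3  0.2  0.5] w 0.0852
[324.20107878 244.18106337]
[323.51206224 329.70942189]
[322.02241226 398.4674265 ]
```

View pics/w1.png

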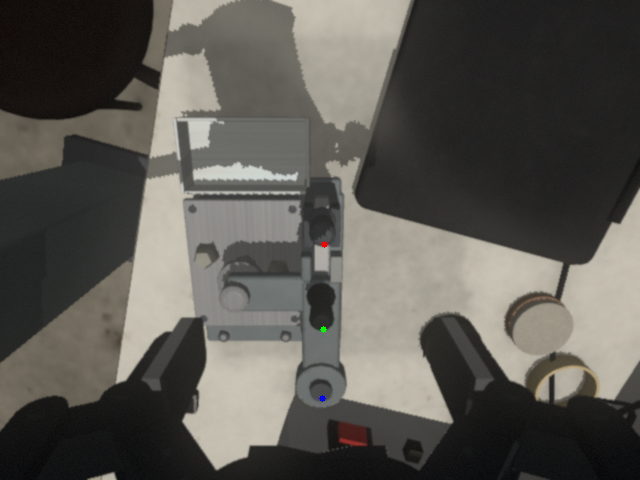

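```bash
python3 - <<'E'
from h import *
crop("pics/w1.png",270,160,370,410,"pics/w1c.png",2.4)
crop("pics/w1.png",280,165,365,345,"pics/w1d.png",3.3)
c=manip.calibration("wrist"); print(-c["R"].T@c["t"])
for z in (.109,.138): print(proj(c,(*pw(.066,.052),z)))
for z in (.112,.145): print(proj(c,(*pw(.066,-.005),z)))
E
```

```text
[0.53794168 0.46569064 0.37133438]
[326.96185    226.71445962]
[327.91139145 240.24385293]
[326.17333134 302.23429921]
[327.10927128 326.05540875]
```

View pics/w1d.png

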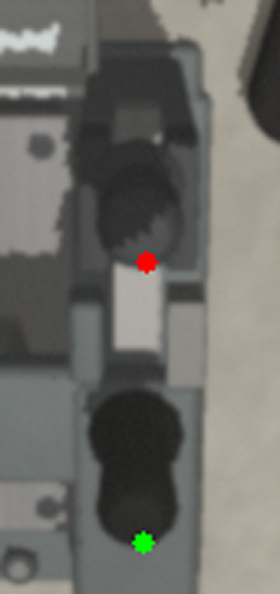

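The camera pose was still settling when that picture was taken, so I'll take another.

```bash
python3 - <<'E'
from h import *
c=manip.calibration("wrist"); im=cv2.cvtColor(manip.get_image("wrist"),cv2.COLOR_RGB2BGR)
c2=manip.calibration("wrist")
for cc in (c,c2): print([proj(cc,X).round(1) for X in ((*pw(.066,.052),.138),(*pw(.066,-.005),.145),(*pw(.066,-.085),.116))])
cv2.imwrite("pics/w2.png",im); crop("pics/w2.png",270,160,370,420,"pics/w2c.png",2.3)
k=pw(.066,.052); plan([*k,.132+.155],15.85)
E
```

```text
[array([327.9, 240.2]), array([327.1, 326.1]), array([325.2, 395.3])]
[array([329.8, 237.8]), array([329. , 323.7]), array([326.9, 393.2])]
turn [0.12 0.07 0.15] dp [ 0.1162  0.0078 -0.0052]
turn [-1.7988e+02 -2.3000e-01  1.1000e-01] dp [ 0.1162 -0.0078  0.0052]
t 3.65 pos [0.5597 0.3834 0.4032] az 15.97 q [ 4.980e-01  4.350e-01  1.263e+00 -1.000e-03  1.446e+00  2.200e-01] F [-1.2  0.1 -0.5] w 0.0854
```

View pics/w2c.png

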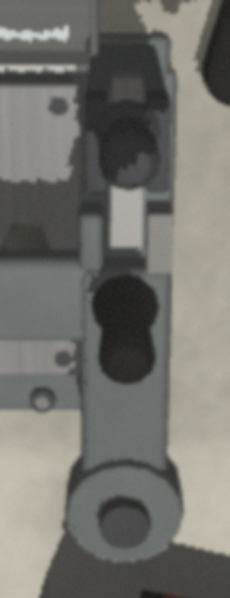

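arm_command:
  targets:
    - {"dp": [0, 0, 0], "turn": [0, 0, 0], "grip": 1}
    - {"dp": [0, 0, 0], "turn": [0, 0, 0], "grip": 1}

```text
clock: 3.85
position: [0.5592, 0.3815, 0.4051]
ee_rot: [0.564, 0.426, 0.564, -0.427]
contact_force: [-1.0, 0.5, 0.0]
width: 0.0849
```

```bash
python3 - <<'E'
from h import *
for i in range(2):
  c=manip.calibration("wrist"); im=cv2.cvtColor(manip.get_image("wrist"),cv2.COLOR_RGB2BGR)
  print([proj(c,X).round(1) for X in ((*pw(.066,.052),.138),(*pw(.066,-.005),.145),(*pw(.066,-.085),.116))], manip.get_state()["position"])
for i in range(4): print([manip.get_state()["position"].round(4)])
cv2.imwrite("pics/w3.png",im); crop("pics/w3.png",270,160,370,420,"pics/w3c.png",2.3)
ct=cv2.cvtColor(manip.get_image("top"),cv2.COLOR_RGB2BGR);cv2.imwrite("pics/t3.png",ct)
k=pw(.066,.052); plan([*k,.132+.155],15.85)
E
```

```text
[array([330.3, 234.5]), array([329.7, 320.1]), array([327.7, 390.1])] [0.55928227 0.38145437 0.40523019]
[array([330. , 234.4]), array([329.4, 320. ]), array([327.4, 390. ])] [0.55936132 0.38154166 0.40533017]
[array([0.5594, 0.3815, 0.4053])]
[array([0.5594, 0.3815, 0.4053])]
[array([0.5594, 0.3815, 0.4053])]
[array([0.5594, 0.3815, 0.4053])]
turn [-0.02  0.   -0.04] dp [ 0.1184  0.0086 -0.0068]
turn [ 1.7998e+02 -6.0000e-02 -0.0000e+00] dp [ 0.1184 -0.0086  0.0068]
t 4.0 pos [0.5594 0.3817 0.4054] az 15.83 q [ 0.496  0.431  1.264 -0.     1.445  0.22 ] F [-0.7 -0.2 -0.9] w 0.0855
```

View pics/w3c.png

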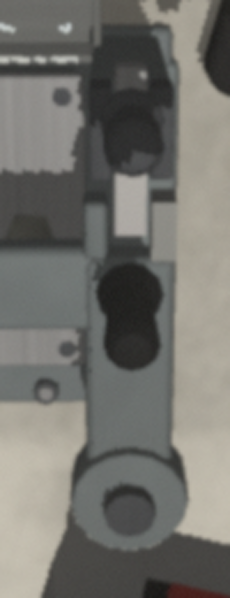

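View pics/t3.png

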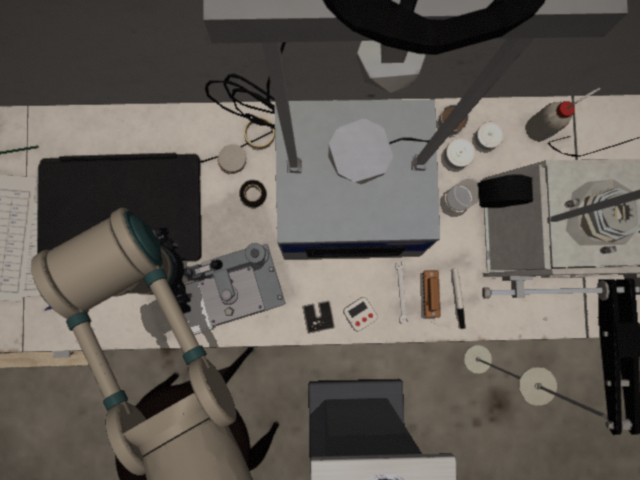

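```bash
python3 - <<'E'
from h import *
c=manip.calibration("wrist")
W={"knob":(327.8,223.9,.138),"hand":(327.8,311.3,.145),"hub":(326.3,381.7,.116)}
P={k:ray(c,*v)[:2] for k,v in W.items()}
cT,sT=np.cos(TH),np.sin(TH);R=np.array([[cT,-sT],[sT,cT]])
for k in P: print(k,P[k].round(4),((P[k]-O)@R).round(4))
print(np.linalg.norm(P["knob"]-P["hand"]),np.linalg.norm(P["hand"]-P["hub"]))
d=P["knob"]-P["hub"];print(np.degrees(np.arctan2(-d[0],d[1])))
E
```

```text
knob [0.5628 0.3971] [0.0649 0.0591]
hand [0.5787 0.3419] [0.0652 0.0016]
hub [0.6004 0.2664] [ 0.0654 -0.0769]
0.05745357875947898 0.0785449257948536
16.061224808773495
```

```bash
sed -i 's/^def pw/O=O+np.array([[np.cos(TH),-np.sin(TH)],[np.sin(TH),np.cos(TH)]])@np.array([-.0005,.004])\ndef pw/' h.py; python3 - <<'E'
from h import *
print(O); plan([*pw(.066,.052),.132+.155],15.85)
E
```

```text
[0.51492653 0.32621136]
turn [-0.02  0.   -0.04] dp [ 0.1184  0.0081 -0.0108]
turn [ 1.7998e+02 -6.0000e-02 -0.0000e+00] dp [ 0.1184 -0.0081  0.0108]
t 4.0 pos [0.5594 0.3817 0.4054] az 15.83 q [ 0.496  0.431  1.264 -0.     1.445  0.22 ] F [-0.7 -0.2 -0.9] w 0.0855
```

arm_command:
  targets:
    - {"dp": [0, 0.008, -0.011], "turn": [0, 0, 0], "grip": 0.2}
    - {"dp": [0.03, 0, 0], "turn": [0, 0, 0], "grip": 0.2}
    - {"dp": [0.03, 0, 0], "turn": [0, 0, 0], "grip": 0.2}
    - {"dp": [0, 0, 0], "turn": [0, 0, 0], "grip": 0.2}
    - {"dp": [0, 0, 0], "turn": [0, 0, 0], "grip": 0.2}

```text
clock: 4.5
position: [0.5646, 0.3959, 0.3446]
ee_rot: [0.564, 0.426, 0.564, -0.426]
contact_force: [0.5, 0.8, 0.5]
width: 0.0516
```

```bash
python3 - <<'E'
from h import *
plan([*pw(.066,.052),.132+.155],15.85)
c=manip.calibration("wrist"); im=cv2.cvtColor(manip.get_image("wrist"),cv2.COLOR_RGB2BGR)
for X,col in (((*pw(.066,.052),.138),(0,0,255)),((*pw(.066,-.005),.145),(0,255,0)),((*pw(.066,-.085),.116),(255,0,0))):
    p=proj(c,X);print(p); cv2.circle(im,tuple(int(v) for v in p),3,col,-1)
cv2.imwrite("pics/w4.png",im)
E
```

```text
turn [0.05 0.   0.03] dp [ 0.0576 -0.0008  0.0015]
turn [-1.7995e+02 -5.0000e-02  0.0000e+00] dp [ 0.0576  0.0008 -0.0015]
t 4.5 pos [0.5646 0.3959 0.3446] az 15.9 q [0.511 0.482 1.33  0.    1.33  0.233] F [0.5 0.8 0.5] w 0.0516
[314.24677306 289.22003337]
[314.30944195 394.45736952]
[314.87823645 463.91107462]
```

View pics/w4.png

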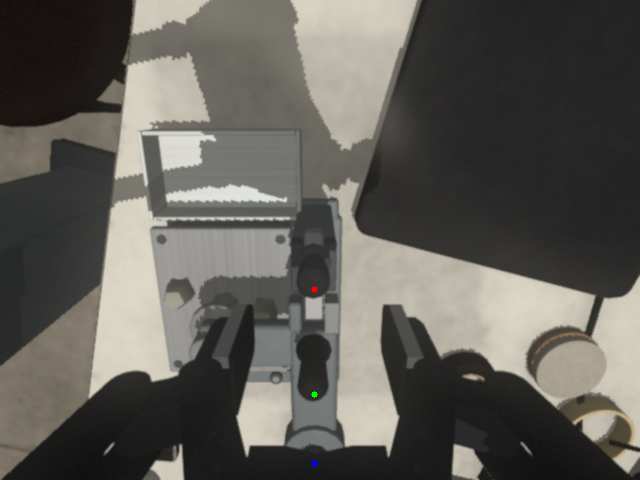

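The projected knob top is within about 6 px of the seen one at (313,284). That is about 2.5 mm along the pads, which is good enough, so I'll descend and grip.

arm_command:
  targets:
    - {"dp": [0.029, 0, 0], "turn": [0, 0, 0], "grip": 0.1}
    - {"dp": [0.029, -0.001, 0], "turn": [0, 0, 0], "grip": 0}
    - {"dp": [0, 0, 0], "turn": [0, 0, 0], "grip": -0.4}
    - {"dp": [0, 0, 0], "turn": [0, 0, 0], "grip": -1}
    - {"dp": [0, 0, 0], "turn": [0, 0, 0], "grip": -1}
    - {"dp": [0, 0, 0], "turn": [0, 0, 0], "grip": -1}
  grip_force: 30

```text
clock: 5.15
position: [0.5628, 0.3951, 0.2876]
ee_rot: [0.564, 0.426, 0.565, -0.426]
contact_force: [-5.3, -1.8, -2.5]
width: 0.0157
```

```bash
python3 - <<'E'
from h import *
plan([*pw(.066,.077),.132+.155],15.85)
c=manip.calibration("side"); im=cv2.cvtColor(manip.get_image("side"),cv2.COLOR_RGB2BGR)
cv2.imwrite("pics/s5.png",im); crop("pics/s5.png",200,180,360,420,"pics/s5c.png",2.4)
E
```

```text
turn [0.05 0.   0.08] dp [ 0.0006  0.0012 -0.0238]
turn [-1.7995e+02 -1.3000e-01  0.0000e+00] dp [ 0.0006 -0.0012  0.0238]
t 5.15 pos [0.5628 0.3951 0.2876] az 15.9 q [0.511 0.518 1.414 0.    1.211 0.233] F [-5.3 -1.8 -2.5] w 0.0157
```

View pics/s5c.png

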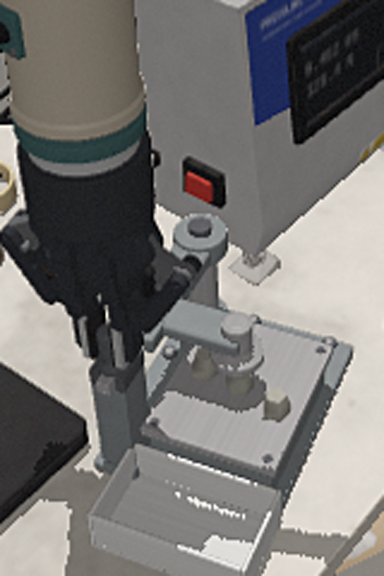

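The knob is gripped at a width of 15.7 mm, so I'll draw the bar to the left.

arm_command:
  targets:
    - {"dp": [0, 0.001, -0.006], "turn": [0, 0, 0], "grip": -1}
    - {"dp": [0, 0, -0.007], "turn": [0, 0, 0], "grip": -1}
    - {"dp": [0, 0, -0.007], "turn": [0, 0, 0], "grip": -1}
    - {"dp": [0, 0, -0.006], "turn": [0, 0, 0], "grip": -1}
    - {"dp": [0, 0, -0.001], "turn": [0, 0, 0], "grip": -1}
    - {"dp": [0, 0, 0], "turn": [0, 0, 0], "grip": -1}

```text
clock: 5.8
position: [0.5562, 0.4198, 0.2876]
ee_rot: [0.565, 0.424, 0.564, -0.428]
contact_force: [-5.2, -7.6, 0.0]
width: 0.0153
```

```bash
python3 - <<'E'
from h import *
plan([*pw(.066,.077),.132+.155],15.85)
c=manip.calibration("side"); im=cv2.cvtColor(manip.get_image("side"),cv2.COLOR_RGB2BGR)
cv2.imwrite("pics/s6.png",im); crop("pics/s6.png",200,180,360,420,"pics/s6c.png",2.4)
E
```

```text
turn [0.09 0.27 0.21] dp [0.0006 0.0008 0.0017]
turn [-179.91   -0.32    0.42] dp [ 0.0006 -0.0008 -0.0017]
t 5.8 pos [0.5562 0.4198 0.2876] az 15.94 q [ 0.548  0.532  1.388 -0.004  1.226  0.271] F [-5.2 -7.6  0. ] w 0.0153
```

View pics/s6c.png

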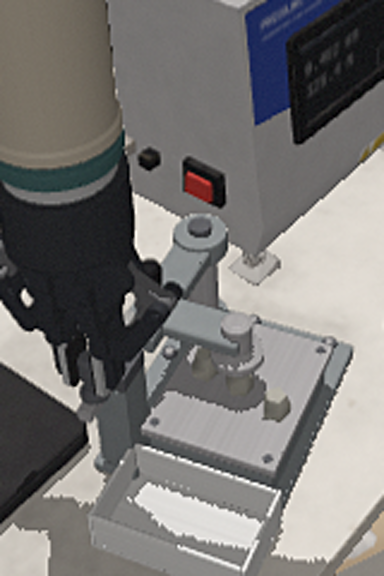

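arm_command:
  targets:
    - {"dp": [0, 0, -0.002], "turn": [0, 0, 0], "grip": -1}
    - {"dp": [0, 0, 0], "turn": [0, 0, 0], "grip": -1}
    - {"dp": [0, 0, 0], "turn": [0, 0, 0], "grip": 0}
    - {"dp": [0, 0, 0], "turn": [0, 0, 0], "grip": 0}
    - {"dp": [-0.03, 0, 0], "turn": [0, 0, 0], "grip": 0}
    - {"dp": [-0.03, 0, 0], "turn": [0, 0, 0], "grip": 0}
    - {"dp": [0, 0, 0], "turn": [0, 0, 0], "grip": 0}
    - {"dp": [0, 0, 0], "turn": [0, 0, 0], "grip": 0}

```text
clock: 6.65
position: [0.557, 0.4239, 0.3488]
ee_rot: [0.565, 0.428, 0.564, -0.424]
contact_force: [0.3, 0.5, -0.5]
width: 0.0431
```

```bash
python3 - <<'E'
from h import *
plan([*pw(.066,-.005),.132+.155],15.85)
c=manip.calibration("wrist"); im=cv2.cvtColor(manip.get_image("wrist"),cv2.COLOR_RGB2BGR)
for X,col in (((*pw(.066,.077),.138),(0,0,255)),((*pw(.066,-.005),.145),(0,255,0))):
    p=proj(c,X);print(p); cv2.circle(im,tuple(int(v) for v in p),3,col,-1)
cv2.imwrite("pics/w7.png",im)
E
```

```text
turn [ 0.06 -0.09 -0.3 ] dp [ 0.0618 -0.0011  0.0875]
turn [-1.7994e+02  4.8000e-01 -1.4000e-01] dp [ 0.0618  0.0011 -0.0875]
t 6.65 pos [0.557  0.4239 0.3488] az 15.91 q [0.551 0.493 1.3   0.    1.343 0.274] F [ 0.3  0.5 -0.5] w 0.0431
[311.33285236 293.37149659]
[311.78363963 432.84014699]
```

View pics/w7.png

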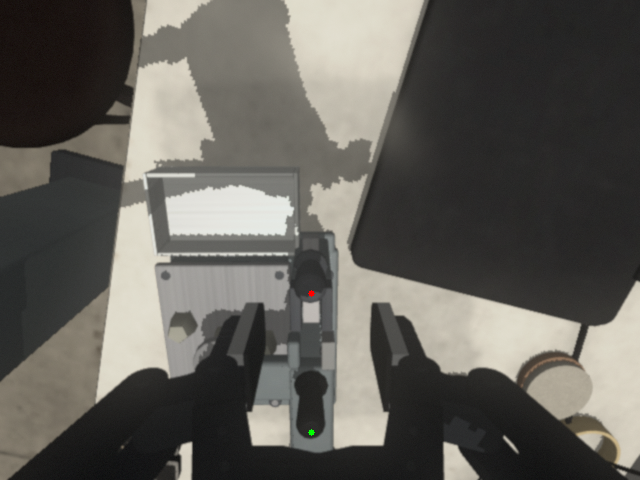

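The bar is fully out: the knob-to-handle spacing is about 82 mm, against 57 mm before. The handle comes next.

arm_command:
  targets:
    - {"dp": [0, -0.001, 0.043], "turn": [0, 0, 0], "grip": 0}
    - {"dp": [0, 0, 0.043], "turn": [0, 0, 0], "grip": 0}
    - {"dp": [0, 0, 0], "turn": [0, 0, 0], "grip": 0}
    - {"dp": [0, 0, 0], "turn": [0, 0, 0], "grip": 0}
    - {"dp": [0.02, 0, 0], "turn": [0, 0, 0], "grip": 0}
    - {"dp": [0.02, 0, 0], "turn": [0, 0, 0], "grip": 0}
    - {"dp": [0.018, 0, 0], "turn": [0, 0, 0], "grip": 0}
    - {"dp": [0, 0, 0], "turn": [0, 0, 0], "grip": 0}

```text
clock: 7.5
position: [0.5775, 0.3412, 0.2851]
ee_rot: [0.563, 0.424, 0.566, -0.428]
contact_force: [0.1, 0.0, 0.2]
width: 0.0426
```

```bash
python3 - <<'E'
from h import *
plan([*pw(.066,-.005),.132+.155],15.85)
im=cv2.cvtColor(manip.get_image("side"),cv2.COLOR_RGB2BGR)
cv2.imwrite("pics/s8.png",im); crop("pics/s8.png",200,180,360,420,"pics/s8c.png",2.4)
E
```

```text
turn [0.12 0.02 0.39] dp [-0.0019  0.0017  0.0024]
turn [-1.7988e+02 -6.1000e-01  3.0000e-02] dp [-0.0019 -0.0017 -0.0024]
t 7.5 pos [0.5775 0.3412 0.2851] az 15.97 q [4.300e-01 4.980e-01 1.457e+00 1.000e-03 1.193e+00 1.510e-01] F [0.1 0.  0.2] w 0.0426
```

View pics/s8c.png

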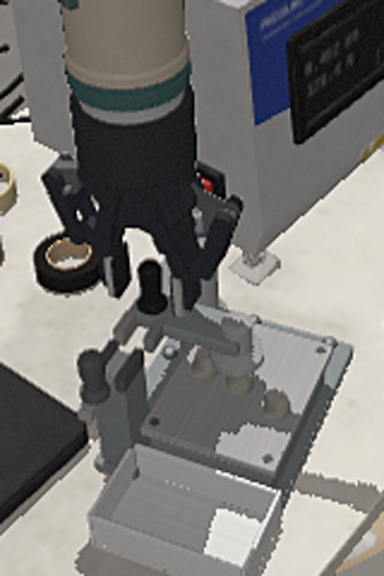

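arm_command:
  targets:
    - {"dp": [-0.002, 0.001, 0], "turn": [0, 0, 0], "grip": -0.4}
    - {"dp": [0, 0, 0], "turn": [0, 0, 0], "grip": -1}
    - {"dp": [0, 0, 0], "turn": [0, 0, 0], "grip": -1}
    - {"dp": [0, 0, 0], "turn": [0, 0, 0], "grip": -1}

```text
clock: 7.95
position: [0.5784, 0.3409, 0.2921]
ee_rot: [0.563, 0.425, 0.565, -0.427]
contact_force: [-5.5, -1.1, 3.4]
width: 0.015
```

```bash
python3 - <<'E'
from h import *
plan([*pw(.066,-.005),.132+.155],15.85)
# arc: chord for each step of 7 deg, in tool axes, tool rotating with the arm
s=manip.get_state(); g=s["position"][:2]; h=pw(.066,-.085); print("r",np.linalg.norm(g-h), "ang", np.degrees(np.arctan2(*(g-h)[::-1]))-90-15.85)
a=np.radians(8); r=.08
print("per 8deg: chord",2*r*np.sin(a/2), "before turn: tangential",r*np.sin(a),"radial",r*(1-np.cos(a)))
E
```

```text
turn [ 0.05 -0.06  0.19] dp [0.0051 0.0009 0.0018]
turn [-1.7995e+02 -3.0000e-01 -1.0000e-01] dp [ 0.0051 -0.0009 -0.0018]
t 7.95 pos [0.5784 0.3409 0.2921] az 15.9 q [0.429 0.492 1.449 0.002 1.204 0.15 ] F [-5.5 -1.1  3.4] w 0.015
r 0.08181065889053851 ang 0.6532490422674986
per 8deg: chord 0.011161035799060049 before turn: tangential 0.011133848076805236 radial 0.0007785545006743711
```

arm_command:
  targets:
    - {"dp": [0, -0.0085, 0.0004], "turn": [-6, 0, 0], "grip": -1}
    - {"dp": [0, -0.0085, 0.0004], "turn": [-6, 0, 0], "grip": -1}
    - {"dp": [0, -0.0085, 0.0004], "turn": [-6, 0, 0], "grip": -1}
    - {"dp": [0, -0.0085, 0.0004], "turn": [-6, 0, 0], "grip": -1}
    - {"dp": [0, 0, 0], "turn": [0, 0, 0], "grip": -1}

```text
clock: 8.45
position: [0.5487, 0.3252, 0.292]
ee_rot: [0.64, 0.3, 0.641, -0.299]
contact_force: [-4.3, 2.3, 2.2]
width: 0.0146
```

```bash
cat >> h.py <<'E'
def sw():
    s=manip.get_state(); g=s["position"][:2]; h=pw(.066,-.085); print("r",np.linalg.norm(g-h), "ang", np.degrees(np.arctan2(*(g-h)[::-1]))-90-15.85); plan(s["position"],15.85)
E
python3 - <<'E'
from h import *
sw()
im=cv2.cvtColor(manip.get_image("side"),cv2.COLOR_RGB2BGR)
cv2.imwrite("pics/s9.png",im); crop("pics/s9.png",200,180,360,420,"pics/s9c.png",2.4)
E
```

```text
r 0.08211667930941347 ang 24.315209029195067
turn [24.02 -0.1   0.04] dp [0. 0. 0.]
turn [-1.5598e+02 -5.0000e-02 -1.4000e-01] dp [0. 0. 0.]
t 8.45 pos [0.5487 0.3252 0.292 ] az 39.87 q [ 0.426  0.445  1.532  0.002  1.165 -0.271] F [-4.3  2.3  2.2] w 0.0146
```

View pics/s9c.png

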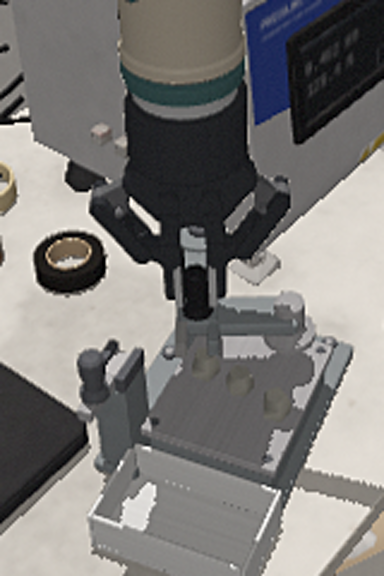

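The arm swings freely at about 24 degrees with low forces, and all three stones are visible, untouched. I'll continue the swing.

arm_command:
  targets:
    - {"dp": [0, -0.0085, 0.0004], "turn": [-6, 0, 0], "grip": -1}
    - {"dp": [0, -0.0085, 0.0004], "turn": [-6, 0, 0], "grip": -1}
    - {"dp": [0, -0.0085, 0.0004], "turn": [-6, 0, 0], "grip": -1}
    - {"dp": [0, -0.0085, 0.0004], "turn": [-6, 0, 0], "grip": -1}
    - {"dp": [0, -0.0085, 0.0004], "turn": [-6, 0, 0], "grip": -1}
    - {"dp": [0, -0.0085, 0.0004], "turn": [-6, 0, 0], "grip": -1}
    - {"dp": [0, -0.0085, 0.0004], "turn": [-6, 0, 0], "grip": -1}
    - {"dp": [0, -0.0085, 0.0004], "turn": [-6, 0, 0], "grip": -1}

```text
clock: 9.3
position: [0.5194, 0.2665, 0.292]
ee_rot: [0.706, 0.013, 0.708, -0.011]
contact_force: [-6.5, 2.8, 7.0]
width: 0.0151
```

arm_command:
  targets:
    - {"dp": [0, -0.0085, 0.0004], "turn": [-6, 0, 0], "grip": -1}
    - {"dp": [0, -0.0085, 0.0004], "turn": [-6, 0, 0], "grip": -1}
    - {"dp": [0, -0.0085, 0.0004], "turn": [-6, 0, 0], "grip": -1}
    - {"dp": [0, -0.0085, 0.0004], "turn": [-6, 0, 0], "grip": -1}
    - {"dp": [0, -0.0085, 0.0004], "turn": [-6, 0, 0], "grip": -1}
    - {"dp": [0, 0, 0], "turn": [0, 0, 0], "grip": -1}

```text
clock: 9.9
position: [0.5292, 0.2237, 0.2919]
ee_rot: [0.685, -0.171, 0.687, 0.17]
contact_force: [-7.8, -2.1, 8.5]
width: 0.0147
```

```bash
python3 - <<'E'
from h import *
sw()
E
```

```text
r 0.08214488540148099 ang -257.716865096952
turn [-77.96  -0.17  -0.09] dp [0. 0. 0.]
turn [ 1.0204e+02 -9.0000e-02  1.8000e-01] dp [0. 0. 0.]
t 9.9 pos [0.5292 0.2237 0.2919] az 117.89 q [ 2.790e-01  3.600e-01  1.677e+00 -1.000e-03  1.108e+00 -1.778e+00] F [-7.8 -2.1  8.5] w 0.0147
```

arm_command:
  targets:
    - {"dp": [0, -0.0085, 0.0004], "turn": [-6, 0, 0], "grip": -1}
    - {"dp": [0, -0.0085, 0.0004], "turn": [-6, 0, 0], "grip": -1}
    - {"dp": [0, -0.001, 0], "turn": [0, 0, 0], "grip": -1}
    - {"dp": [0, 0, 0], "turn": [0, 0, 0], "grip": -1}
    - {"dp": [0, 0, 0], "turn": [0, 0, 0], "grip": 0}
    - {"dp": [0, 0, 0], "turn": [0, 0, 0], "grip": 0}
    - {"dp": [0, 0, 0], "turn": [0, 0, 0], "grip": 0}

```text
clock: 10.6
position: [0.5353, 0.2093, 0.2897]
ee_rot: [0.66, -0.239, 0.67, 0.241]
contact_force: [-18.1, -2.1, 5.6]
width: 0.0429
```

```bash
python3 - <<'E'
from h import *
sw()
E
```

```text
r 0.08501264526297476 ang -247.17152469960186
turn [-66.2   -0.4   -0.78] dp [0. 0. 0.]
turn [113.8   -0.88   0.45] dp [0. 0. 0.]
t 10.6 pos [0.5353 0.2093 0.2897] az 129.65 q [ 2.510e-01  3.650e-01  1.674e+00  1.000e-03  1.116e+00 -2.012e+00] F [-18.1  -2.1   5.6] w 0.0429
```

arm_command:
  targets:
    - {"dp": [-0.05, 0, 0], "turn": [0, 0, 0], "grip": 0}
    - {"dp": [-0.05, 0, 0], "turn": [0, 0, 0], "grip": 0}
    - {"dp": [0, 0, 0], "turn": [0, 0, 0], "grip": 0.2}

```text
clock: 10.9
position: [0.5411, 0.2102, 0.3999]
ee_rot: [0.67, -0.241, 0.66, 0.24]
contact_force: [-10.1, -0.6, 27.0]
width: 0.0514
```

```bash
python3 - <<'E'
from h import *
im=cv2.cvtColor(manip.get_image("side"),cv2.COLOR_RGB2BGR)
cv2.imwrite("pics/s10.png",im); crop("pics/s10.png",200,180,400,420,"pics/s10c.png",2.4)
plan([.5105,-.1155,.38],88.6)
E
```

```text
turn [41.15  0.61  0.12] dp [ 0.0188 -0.3261 -0.0217]
turn [-138.85   -0.15    0.77] dp [0.0188 0.3261 0.0217]
t 10.95 pos [0.5401 0.2099 0.3988] az 129.75 q [ 2.510e-01  2.830e-01  1.510e+00 -1.000e-03  1.338e+00 -2.013e+00] F [-14.   -0.5  23.9] w 0.0513
```

View pics/s10c.png

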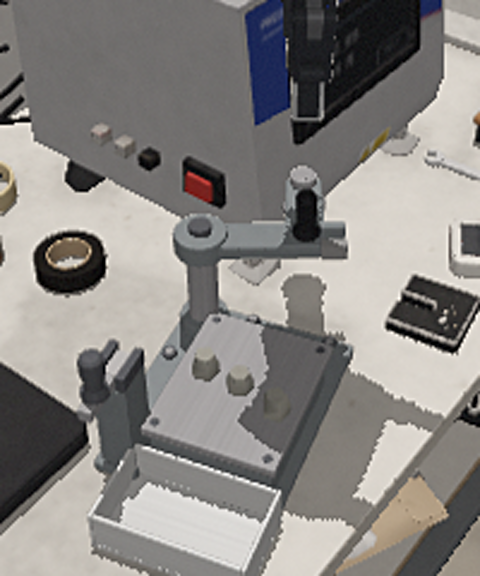

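The arm is at its stop, about 2.0 rad, with the bar out and the stones undisturbed. There is still a 28 N reading, though, so the gripper is probably against the press unit. I'll back off toward -x straight away.

arm_command:
  targets:
    - {"dp": [0, 0.013, -0.015], "turn": [0, 0, 0], "grip": 0.2}
    - {"dp": [0, 0.013, -0.015], "turn": [0, 0, 0], "grip": 0.2}
    - {"dp": [0, 0, 0], "turn": [0, 0, 0], "grip": 0.2}

```text
clock: 11.25
position: [0.499, 0.2105, 0.3917]
ee_rot: [0.665, -0.241, 0.664, 0.241]
contact_force: [-0.5, 0.3, 0.7]
width: 0.0512
```

```bash
python3 - <<'E'
from h import *
plan([.5105,-.1155,.38],88.6)
im=cv2.cvtColor(manip.get_image("top"),cv2.COLOR_RGB2BGR)
cv2.imwrite("pics/t11.png",im)
c=manip.calibration("top")
print(ray(c,282,245,.277),ray(c,438,242,.277))
E
```

```text
turn [4.124e+01 1.100e-01 4.000e-02] dp [ 0.0117 -0.3256  0.0194]
turn [-1.3876e+02 -6.0000e-02  1.4000e-01] dp [ 0.0117  0.3256 -0.0194]
t 11.25 pos [0.499  0.2105 0.3917] az 129.84 q [ 2.710e-01  2.330e-01  1.598e+00 -1.000e-03  1.309e+00 -1.995e+00] F [-0.5  0.3  0.7] w 0.0512
[0.60385766 0.19443971 0.277     ] [ 0.60280766 -0.07755591  0.277     ]
```

View pics/t11.png

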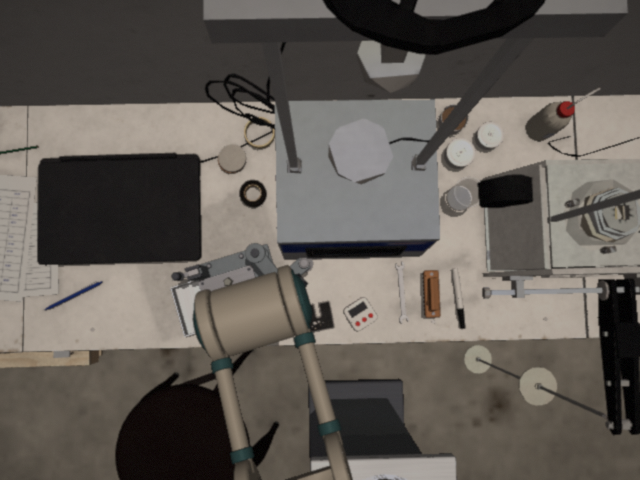

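arm_command:
  targets:
    - {"dp": [0, 0, 0], "turn": [8.2, 0, 0], "grip": 0.2}
    - {"dp": [0, 0, 0], "turn": [8.2, 0, 0], "grip": 0.2}
    - {"dp": [0, 0, 0], "turn": [8.2, 0, 0], "grip": 0.2}
    - {"dp": [0, 0, 0], "turn": [8.2, 0, 0], "grip": 0.2}
    - {"dp": [0, 0, 0], "turn": [8.4, 0, 0], "grip": 0.2}
    - {"dp": [0, -0.04, 0.002], "turn": [0, 0, 0], "grip": 0.2}
    - {"dp": [0, -0.04, 0.002], "turn": [0, 0, 0], "grip": 0.2}
    - {"dp": [0, -0.04, 0.003], "turn": [0, 0, 0], "grip": 0.2}

```text
clock: 12.1
position: [0.506, 0.089, 0.3909]
ee_rot: [0.708, 0.008, 0.706, -0.008]
contact_force: [0.7, -0.5, -0.1]
width: 0.0508
```

arm_command:
  targets:
    - {"dp": [0, -0.04, 0.003], "turn": [0, 0, 0], "grip": 0.2}
    - {"dp": [0, -0.04, 0.003], "turn": [0, 0, 0], "grip": 0.2}
    - {"dp": [0, -0.04, 0.003], "turn": [0, 0, 0], "grip": 0.2}
    - {"dp": [0, -0.04, 0.002], "turn": [0, 0, 0], "grip": 0.2}
    - {"dp": [0, -0.04, 0.002], "turn": [0, 0, 0], "grip": 0.2}
    - {"dp": [0, 0, 0], "turn": [0, 0, 0], "grip": 0.2}
    - {"dp": [0, 0, 0], "turn": [0, 0, 0], "grip": 0.2}

```text
clock: 12.8
position: [0.5139, -0.1115, 0.3907]
ee_rot: [0.708, 0.009, 0.707, -0.009]
contact_force: [-0.2, 0.4, -0.1]
width: 0.0512
```

```bash
python3 - <<'E'
from h import *
plan([.5105,-.1155,.207],88.6)
c=manip.calibration("wrist"); im=cv2.cvtColor(manip.get_image("wrist"),cv2.COLOR_RGB2BGR)
p=proj(c,(.5105,-.1155,.056));print(p); cv2.circle(im,tuple(int(v) for v in p),3,(0,0,255),-1)
cv2.imwrite("pics/w12.png",im)
E
```

```text
turn [-0.1   0.08  0.03] dp [ 0.1837 -0.0041 -0.0033]
turn [ 1.799e+02  4.000e-02 -1.200e-01] dp [0.1837 0.0041 0.0033]
t 12.8 pos [ 0.5139 -0.1115  0.3907] az 88.5 q [-0.346  0.21   1.631 -0.     1.298 -1.891] F [-0.2  0.4 -0.1] w 0.0512
[311.18820967 210.63873385]
```

View pics/w12.png

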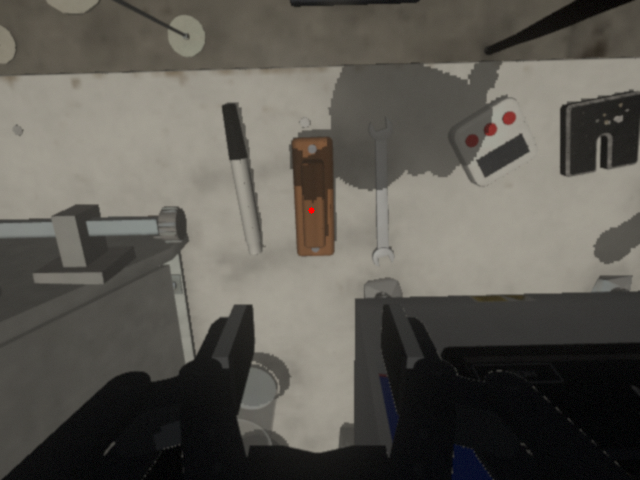

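```bash
python3 - <<'E'
from h import *
crop("pics/w12.png",270,120,360,270,"pics/w12c.png",4)
E
```

```text
(no output)
```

View pics/w12c.png

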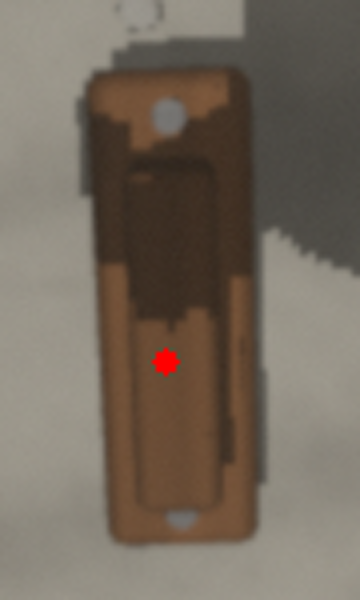

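arm_command:
  targets:
    - {"dp": [0.04, -0.003, -0.006], "turn": [-1, 0, 0], "grip": 0.1}
    - {"dp": [0.04, 0, 0], "turn": [0, 0, 0], "grip": 0.1}
    - {"dp": [0.04, 0, 0], "turn": [0, 0, 0], "grip": 0.1}
    - {"dp": [0, 0, 0], "turn": [0, 0, 0], "grip": 0.1}
    - {"dp": [0, 0, 0], "turn": [0, 0, 0], "grip": 0.1}

```text
clock: 13.35
position: [0.5074, -0.112, 0.271]
ee_rot: [0.707, 0.001, 0.707, -0.001]
contact_force: [1.2, -0.5, 0.7]
width: 0.047
```

```bash
python3 - <<'E'
from h import *
plan([.508,-.1145,.208],89.6)
im=cv2.cvtColor(manip.get_image("wrist"),cv2.COLOR_RGB2BGR);cv2.imwrite("pics/w13.png",im)
E
```

```text
turn [ 0.17 -0.01 -0.01] dp [ 0.063  -0.0025  0.0007]
turn [-1.7983e+02  1.0000e-02 -2.0000e-02] dp [ 0.063   0.0025 -0.0007]
t 13.35 pos [ 0.5074 -0.112   0.271 ] az 89.77 q [-0.351  0.307  1.824  0.     1.011 -1.918] F [ 1.2 -0.5  0.7] w 0.047
```

View pics/w13.png

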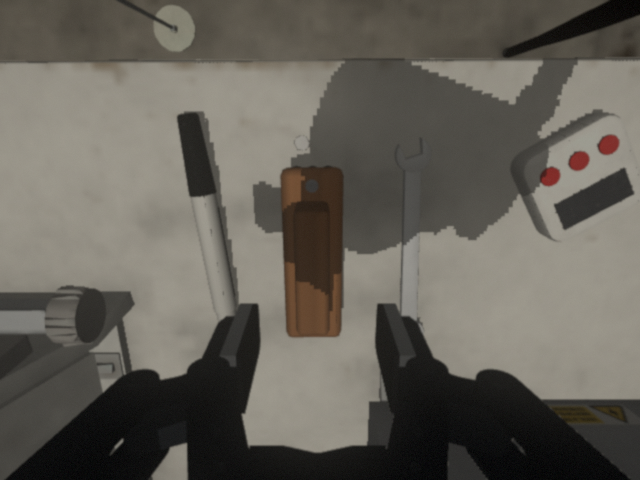

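arm_command:
  targets:
    - {"dp": [0.03, -0.0025, 0], "turn": [0, 0, 0], "grip": 0.1}
    - {"dp": [0.02, 0, 0], "turn": [0, 0, 0], "grip": 0}
    - {"dp": [0.009, 0, 0], "turn": [0, 0, 0], "grip": 0}
    - {"dp": [0, 0, 0], "turn": [0, 0, 0], "grip": 0}

```text
clock: 13.8
position: [0.5073, -0.1152, 0.2124]
ee_rot: [0.707, 0.002, 0.707, -0.002]
contact_force: [-0.3, -0.6, 0.3]
width: 0.0429
```

```bash
python3 - <<'E'
from h import *
plan([.508,-.1145,.208],89.6)
im=cv2.cvtColor(manip.get_image("side"),cv2.COLOR_RGB2BGR);cv2.imwrite("pics/s14.png",im); crop("pics/s14.png",330,120,500,290,"pics/s14c.png",3.5)
im=cv2.cvtColor(manip.get_image("wrist"),cv2.COLOR_RGB2BGR);cv2.imwrite("pics/w14.png",im)
E
```

```text
turn [0.11 0.06 0.03] dp [0.0044 0.0007 0.0007]
turn [-1.7989e+02 -4.0000e-02  1.0000e-01] dp [ 0.0044 -0.0007 -0.0007]
t 13.8 pos [ 0.5073 -0.1152  0.2124] az 89.71 q [-0.357  0.379  1.894 -0.     0.867 -1.923] F [-0.3 -0.6  0.3] w 0.0429
```

View pics/s14c.png

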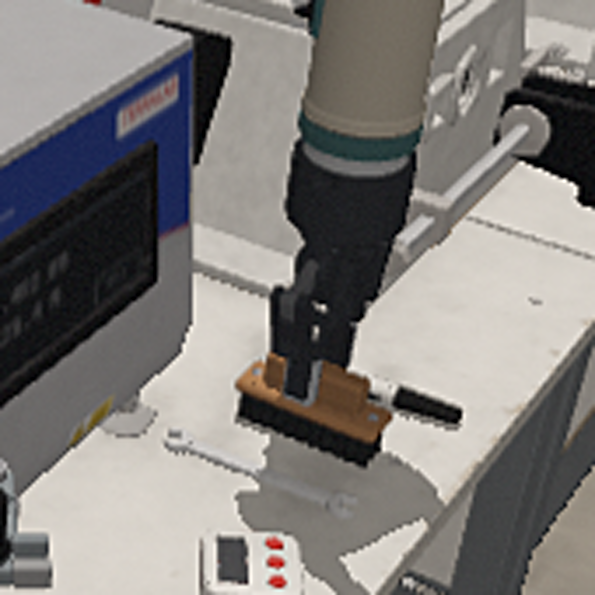

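View pics/w14.png

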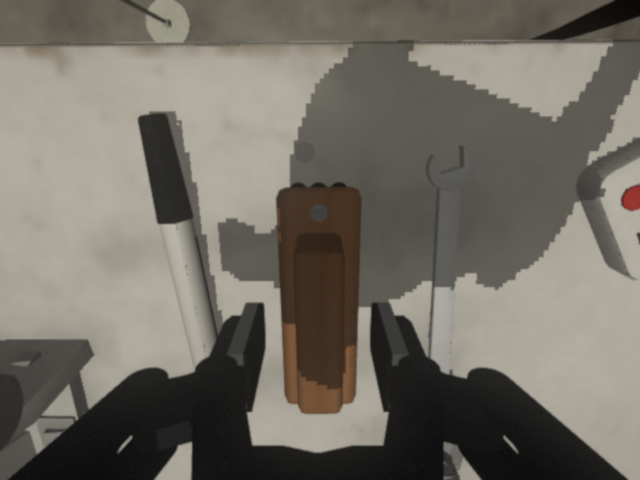

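```bash
python3 - <<'E'
from h import *
c=manip.calibration("wrist")
for a in ((320,236,.056),(320,412,.056),(319,190,.032)): print(ray(c,*a).round(4))
cs=manip.calibration("side")
# side view rib top ends
for a in ((367,378),(270,357)): print(ray(cs,330+a[0]/3.5,120+a[1]/3.5,.056).round(4))
for a in ((385,445),(236,385)): print("back",ray(cs,330+a[0]/3.5,120+a[1]/3.5,.032).round(4))
print("grasp px side",(proj(cs,(.5073,-.1152,.05))-[330,120])*3.5)
E
```

```text
[ 0.467  -0.1137  0.056 ]
[ 0.5405 -0.1139  0.056 ]
[ 0.4564 -0.1139  0.032 ]
[ 0.4713 -0.1204  0.056 ]
[ 0.5335 -0.103   0.056 ]
back [ 0.4412 -0.0922  0.032 ]
back [ 0.5502 -0.092   0.032 ]
grasp px side [312.59266617 369.83807449]
```

arm_command:
  targets:
    - {"dp": [0.003, 0.001, -0.004], "turn": [0, 0, 0], "grip": 0}
    - {"dp": [0, 0, 0], "turn": [0, 0, 0], "grip": -0.5}
    - {"dp": [0, 0, 0], "turn": [0, 0, 0], "grip": -1}
    - {"dp": [0, 0, 0], "turn": [0, 0, 0], "grip": -1}
    - {"dp": [0, 0, 0], "turn": [0, 0, 0], "grip": -1}
  grip_force: 60

```text
clock: 14.4
position: [0.5028, -0.1144, 0.2093]
ee_rot: [0.707, 0.002, 0.707, -0.002]
contact_force: [-1.4, 0.3, 5.8]
width: 0.0169
```

```bash
python3 - <<'E'
from h import *
plan([.508,-.1145,.208],89.6)
im=cv2.cvtColor(manip.get_image("side"),cv2.COLOR_RGB2BGR);cv2.imwrite("pics/s15.png",im); crop("pics/s15.png",330,120,500,290,"pics/s15c.png",3.5)
E
```

```text
turn [0.09 0.02 0.02] dp [ 0.0013 -0.0001  0.0052]
turn [-1.7991e+02 -3.0000e-02  4.0000e-02] dp [ 0.0013  0.0001 -0.0052]
t 14.4 pos [ 0.5028 -0.1144  0.2093] az 89.69 q [-0.359  0.378  1.908 -0.     0.855 -1.924] F [-1.4  0.3  5.8] w 0.0169
```

View pics/s15c.png

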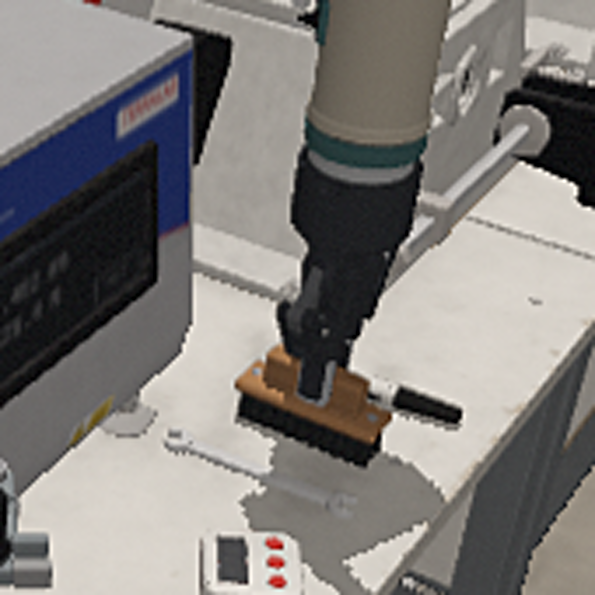

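The brush is gripped centrally at a width of 16.9 mm. While the bed is in clear view, I'll re-measure the press and stones.

```bash
python3 - <<'E'
from h import *
im=cv2.cvtColor(manip.get_image("top"),cv2.COLOR_RGB2BGR);cv2.imwrite("pics/t16.png",im); crop("pics/t16.png",165,235,315,340,"pics/t16c.png",5.3)
crop("pics/s15.png",225,260,355,410,"pics/s15d.png",5)
E
```

```text
(no output)
```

View pics/t16c.png

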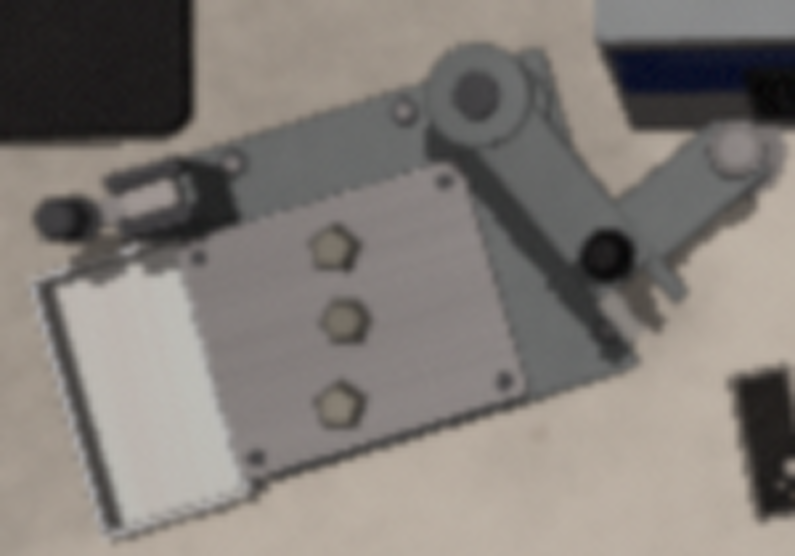

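View pics/s15d.png

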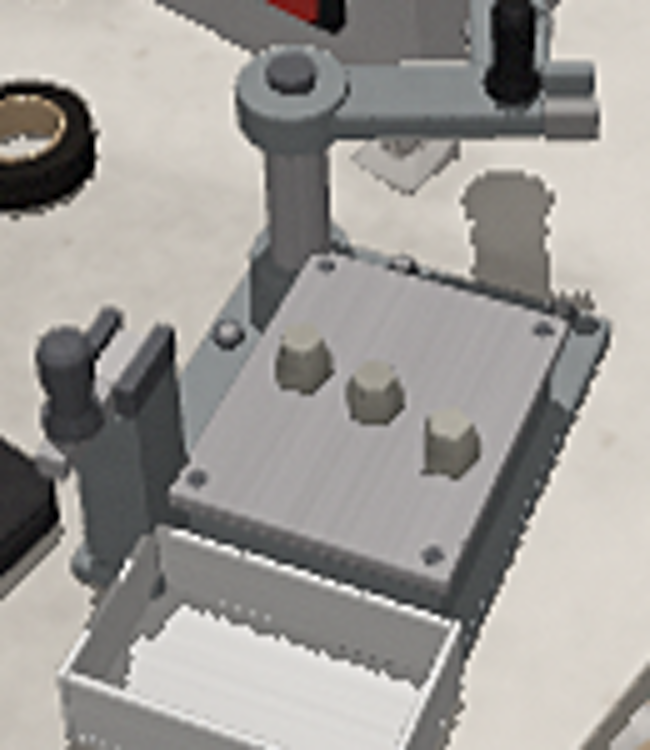

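```bash
python3 - <<'E'
from h import *
c=manip.calibration("top");cs=manip.calibration("side")
t=lambda a:(165+a[0]/5.3-.4,235+a[1]/5.3-.4); s=lambda a:(225+a[0]/5-.4,260+a[1]/5-.4)
Tc={"RL":(183,258),"RR":(460,163),"FR":(525,393),"FL":(246,477)}
Sc={"RL":(172,490),"RR":(325,252),"FR":(570,323),"FL":(452,583)}
L={"RL":(.05,.055),"RR":(.05,-.065),"FR":(-.05,-.065),"FL":(-.05,.055)}
def fit(P):
    A=np.array([L[k] for k in L]);B=np.array([P[k][:2] for k in L]);ma,mb=A.mean(0),B.mean(0);H=(A-ma).T@(B-mb);th=np.arctan2(H[0,1]-H[1,0],H[0,0]+H[1,1])
    R=np.array([[np.cos(th),-np.sin(th)],[np.sin(th),np.cos(th)]]);o=mb-R@ma
    print("fit yaw",np.degrees(th).round(2),"o",o.round(4),"res",((B-o)@R-A).round(4).tolist()); return o,R
PT={k:ray(c,*t(Tc[k]),.05) for k in L};PS={k:ray(cs,*s(Sc[k]),.05) for k in L}
PX={k:tri(c,t(Tc[k]),cs,s(Sc[k])) for k in L}
fit(PT);fit(PS);o,R=fit(PX);print([PX[k][2].round(4) for k in L])
st={"a":((333,247),(303,355)),"b":((343,320),(376,392)),"c":((338,403),(450,442))}
for k,(a,b) in st.items():
    for X in (ray(c,*t(a),.062),ray(cs,*s(b),.059),tri(c,t(a),cs,s(b))): print(k,X.round(4),((X[:2]-O)@R).round(4))
print("current O",O)
E
```

```text
fit yaw 16.01 o [0.5151 0.324 ] res [[-0.0045, -0.0016], [-0.0011, 0.0004], [0.0021, 0.0022], [0.0035, -0.001]]
fit yaw 15.6 o [0.5097 0.3252] res [[-0.0002, -0.0011], [-0.0023, 0.0012], [0.0022, 0.0009], [0.0003, -0.001]]
fit yaw 15.83 o [0.5135 0.3235] res [[-0.0024, -0.0008], [-0.0012, 0.0002], [0.0018, 0.0017], [0.0019, -0.0011]]
[np.float64(0.0472), np.float64(0.0453), np.float64(0.047), np.float64(0.0446)]
a [0.5469 0.3252 0.062 ] [ 0.0305 -0.0097]
a [0.5413 0.3256 0.059 ] [ 0.0252 -0.0078]
a [0.5451 0.3248 0.056 ] [ 0.0287 -0.0096]
b [0.5177 0.3215 0.062 ] [ 0.0014 -0.0053]
b [0.5108 0.3233 0.059 ] [-0.0047 -0.0017]
b [0.5156 0.3213 0.0543] [-0.0007 -0.0049]
c [0.4847 0.3238 0.062 ] [-0.0297  0.0059]
c [0.4777 0.3251 0.059 ] [-0.0361  0.0091]
c [0.4822 0.3236 0.0546] [-0.0322  0.0064]
current O [0.51492653 0.32621136]
```

arm_command:
  targets:
    - {"dp": [-0.03, 0, 0], "turn": [0, 0, 0], "grip": -1}
    - {"dp": [-0.04, 0, 0], "turn": [0, 0, 0], "grip": -1}
    - {"dp": [-0.04, 0, 0], "turn": [0, 0, 0], "grip": -1}
    - {"dp": [-0.04, 0, 0], "turn": [0, 0, 0], "grip": -1}
    - {"dp": [-0.04, 0, 0], "turn": [0, 0, 0], "grip": -1}
    - {"dp": [0, 0, 0], "turn": [0, 0, 0], "grip": -1}

```text
clock: 15.1
position: [0.5042, -0.1147, 0.4044]
ee_rot: [0.711, 0.0, 0.703, -0.003]
contact_force: [0.4, -0.2, -0.8]
width: 0.0166
```

```bash
sed -i 's/^def pw/O=np.array([.5125,.3245])\ndef pw/' h.py; python3 - <<'E'
from h import *
plan([*pw(-.002,-.040),.400],105.85)
im=cv2.cvtColor(manip.get_image("side"),cv2.COLOR_RGB2BGR);cv2.imwrite("pics/s17.png",im); crop("pics/s17.png",330,50,500,290,"pics/s17c.png",2.4)
E
```

```text
turn [-16.15   0.62   0.33] dp [0.0044 0.3803 0.1259]
turn [163.85   0.48  -0.9 ] dp [ 0.0044 -0.3803 -0.1259]
t 15.1 pos [ 0.5042 -0.1147  0.4044] az 89.7 q [-0.358  0.185  1.629  0.     1.315 -1.924] F [ 0.4 -0.2 -0.8] w 0.0166
```

View pics/s17c.png

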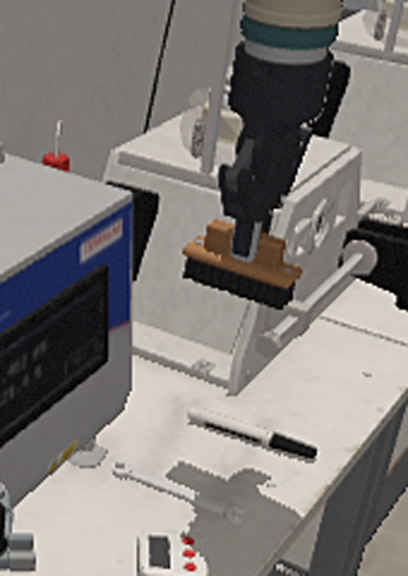

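arm_command:
  targets:
    - {"dp": [0, 0, 0], "turn": [-8, 0, 0], "grip": -1}
    - {"dp": [0, 0, 0], "turn": [-8, 0, 0], "grip": -1}
    - {"dp": [0, 0.034, 0.01], "turn": [0, 0, 0], "grip": -1}
    - {"dp": [0, 0.034, 0.01], "turn": [0, 0, 0], "grip": -1}
    - {"dp": [0, 0.034, 0.01], "turn": [0, 0, 0], "grip": -1}
    - {"dp": [0, 0.034, 0.01], "turn": [0, 0, 0], "grip": -1}
    - {"dp": [0, 0.034, 0.01], "turn": [0, 0, 0], "grip": -1}
    - {"dp": [0, 0.034, 0.01], "turn": [0, 0, 0], "grip": -1}

```text
clock: 15.95
position: [0.5047, 0.0997, 0.3966]
ee_rot: [0.699, -0.096, 0.702, 0.097]
contact_force: [1.1, 0.4, -0.5]
width: 0.0168
```

arm_command:
  targets:
    - {"dp": [0, 0.034, 0.01], "turn": [0, 0, 0], "grip": -1}
    - {"dp": [0, 0.034, 0.01], "turn": [0, 0, 0], "grip": -1}
    - {"dp": [0, 0.034, 0.012], "turn": [0, 0, 0], "grip": -1}
    - {"dp": [0, 0.034, 0.014], "turn": [0, 0, 0], "grip": -1}
    - {"dp": [0, 0.034, 0.014], "turn": [0, 0, 0], "grip": -1}
    - {"dp": [0, 0, 0], "turn": [0, 0, 0], "grip": -1}
    - {"dp": [0, 0, 0], "turn": [0, 0, 0], "grip": -1}
    - {"dp": [0, 0, 0], "turn": [0, 0, 0], "grip": -1}

```text
clock: 16.75
position: [0.5168, 0.2775, 0.3973]
ee_rot: [0.7, -0.097, 0.701, 0.096]
contact_force: [-0.2, -0.7, -0.4]
width: 0.0171
```

```bash
python3 - <<'E'
from h import *
plan([*pw(-.002,-.040),.2605],105.85)
c=manip.calibration("wrist")
im=cv2.cvtColor(manip.get_image("wrist"),cv2.COLOR_RGB2BGR);cv2.imwrite("pics/w18.png",im)
im=cv2.cvtColor(manip.get_image("side"),cv2.COLOR_RGB2BGR);cv2.imwrite("pics/s18.png",im); crop("pics/s18.png",200,130,400,420,"pics/s18c.png",2)
E
```

```text
turn [-0.18 -0.17  0.06] dp [0.1368 0.0064 0.0067]
turn [1.7982e+02 9.0000e-02 2.7000e-01] dp [ 0.1368 -0.0064 -0.0067]
t 16.75 pos [0.5168 0.2775 0.3973] az 105.67 q [ 3.740e-01  2.980e-01  1.491e+00 -1.000e-03  1.355e+00 -1.470e+00] F [-0.2 -0.7 -0.4] w 0.0171
```

View pics/w18.png

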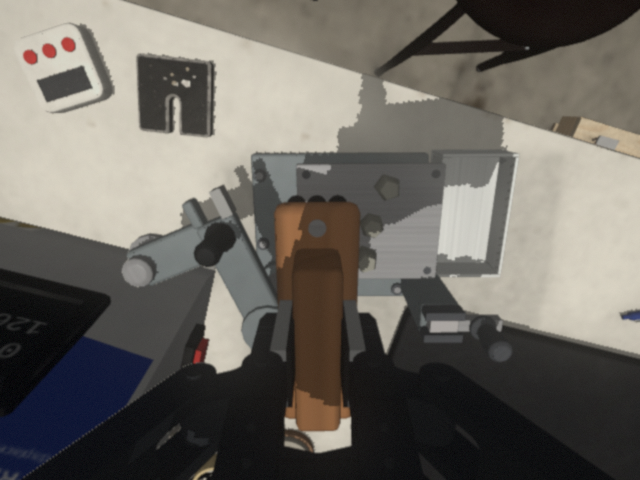

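View pics/s18c.png

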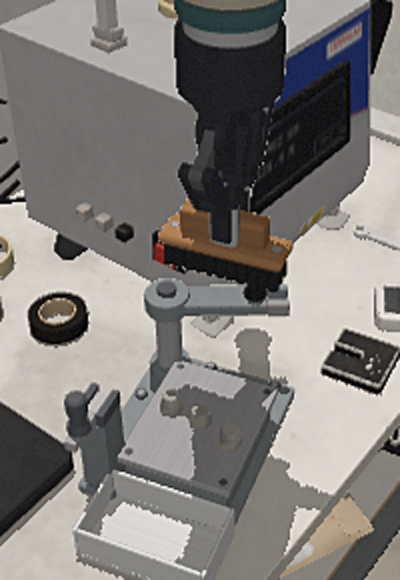

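arm_command:
  targets:
    - {"dp": [0.02, 0.006, 0.006], "turn": [0, 0, 0], "grip": -1}
    - {"dp": [0.03, 0, 0], "turn": [0, 0, 0], "grip": -1}
    - {"dp": [0.03, 0, 0], "turn": [0, 0, 0], "grip": -1}
    - {"dp": [0, 0, 0], "turn": [0, 0, 0], "grip": -1}
    - {"dp": [0, 0, 0], "turn": [0, 0, 0], "grip": -1}

```text
clock: 17.35
position: [0.5215, 0.285, 0.3189]
ee_rot: [0.7, -0.096, 0.701, 0.096]
contact_force: [0.2, 1.0, -0.1]
width: 0.0166
```

```bash
python3 - <<'E'
from h import *
plan([*pw(-.002,-.040),.2605],105.85)
c=manip.calibration("wrist")
im=cv2.cvtColor(manip.get_image("wrist"),cv2.COLOR_RGB2BGR)
for a in ((-.05,-.065),(-.05,.055),(.05,.055)):
    p=proj(c,(*pw(*a),.05)); cv2.circle(im,tuple(int(v) for v in p),3,(0,0,255),-1)
cv2.imwrite("pics/w19.png",im)
im=cv2.cvtColor(manip.get_image("side"),cv2.COLOR_RGB2BGR);cv2.imwrite("pics/s19.png",im); crop("pics/s19.png",200,130,400,420,"pics/s19c.png",2)
E
```

```text
turn [-0.22 -0.03  0.01] dp [0.0584 0.0005 0.0002]
turn [1.7978e+02 2.0000e-02 5.0000e-02] dp [ 0.0584 -0.0005 -0.0002]
t 17.35 pos [0.5215 0.285  0.3189] az 105.63 q [ 0.383  0.363  1.597 -0.     1.183 -1.46 ] F [ 0.2  1.  -0.1] w 0.0166
```

View pics/w19.png

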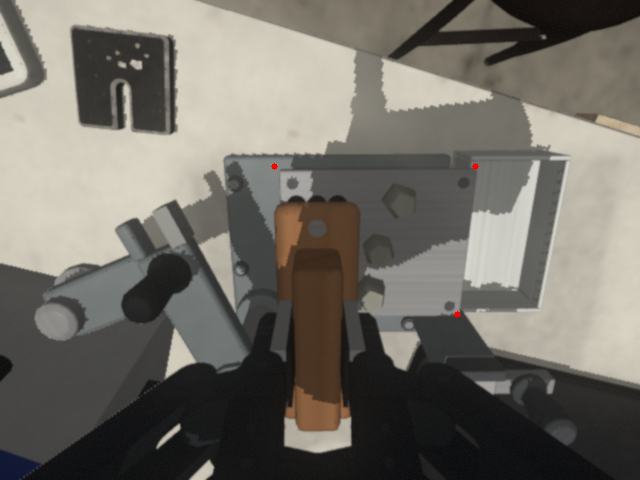

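View pics/s19c.png

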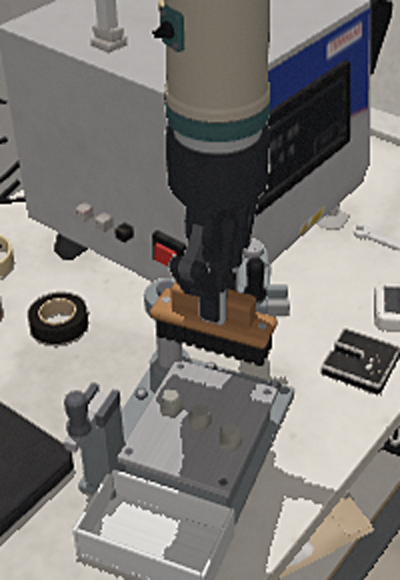

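```bash
python3 - <<'E'
from h import *
crop("pics/w19.png",340,160,480,330,"pics/w19c.png",4)
c=manip.calibration("wrist")
R=np.array([[np.cos(TH),-np.sin(TH)],[np.sin(TH),np.cos(TH)]])
for a in ((399,200,.064),(379,247,.062),(372,292,.064),(360,308,.052)): print(((ray(c,*a)[:2]-O)@R).round(4))
E
```

```text
[-0.0306  0.0084]
[-0.0008 -0.0016]
[ 0.0287 -0.0049]
[ 0.0467 -0.0106]
```

View pics/w19c.png

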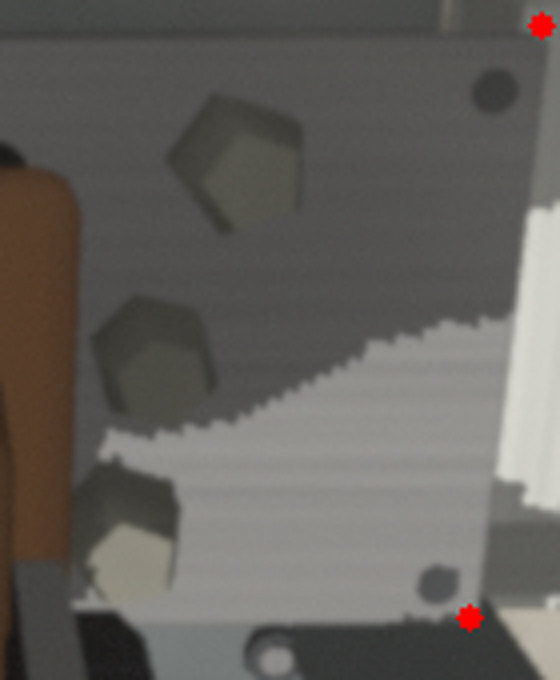

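arm_command:
  targets:
    - {"dp": [0.02, 0, 0], "turn": [0, 0, 0], "grip": -1}
    - {"dp": [0.02, 0, 0], "turn": [0, 0, 0], "grip": -1}
    - {"dp": [0.01, 0, 0], "turn": [0, 0, 0], "grip": -1}
    - {"dp": [0.006, 0, 0], "turn": [0, 0, 0], "grip": -1}
    - {"dp": [0, 0, 0], "turn": [0, 0, 0], "grip": -1}
    - {"dp": [0, 0, 0], "turn": [0, 0, 0], "grip": -1}

```text
clock: 18.05
position: [0.5217, 0.2858, 0.2636]
ee_rot: [0.701, -0.096, 0.7, 0.097]
contact_force: [0.1, -0.1, -0.6]
width: 0.0165
```

```bash
python3 - <<'E'
from h import *
plan([*pw(-.002,.052),.2605],105.85)
im=cv2.cvtColor(manip.get_image("wrist"),cv2.COLOR_RGB2BGR)
cv2.imwrite("pics/w20.png",im)
im=cv2.cvtColor(manip.get_image("side"),cv2.COLOR_RGB2BGR);cv2.imwrite("pics/s20.png",im); crop("pics/s20.png",220,200,370,420,"pics/s20c.png",2.7)
E
```

```text
turn [-0.16  0.1  -0.  ] dp [ 0.0031  0.0917 -0.0003]
turn [ 1.7984e+02 -1.0000e-02 -1.6000e-01] dp [ 0.0031 -0.0917  0.0003]
t 18.05 pos [0.5217 0.2858 0.2636] az 105.69 q [ 0.384  0.413  1.669 -0.     1.057 -1.46 ] F [ 0.1 -0.1 -0.6] w 0.0165
```

View pics/w20.png

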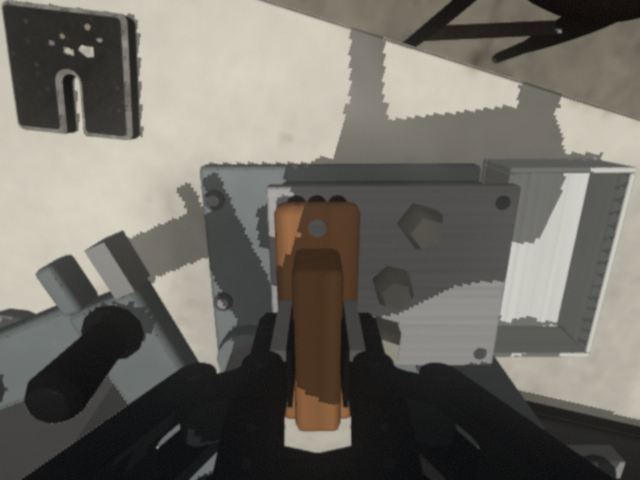

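View pics/s20c.png

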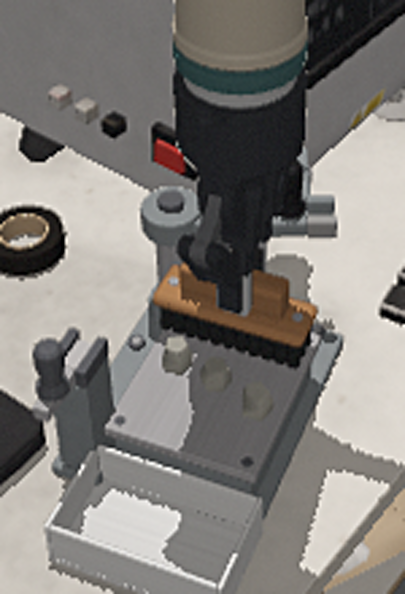

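The brush stands behind all three stones with its length covering them. I'll shift 5 mm forward for lock-post clearance, lower it 2 mm, and sweep.

arm_command:
  targets:
    - {"dp": [0.002, 0, -0.005], "turn": [0, 0, 0], "grip": -1}
    - {"dp": [0, 0.007, 0], "turn": [0, 0, 0], "grip": -1}
    - {"dp": [0, 0.007, 0], "turn": [0, 0, 0], "grip": -1}
    - {"dp": [0, 0.007, 0], "turn": [0, 0, 0], "grip": -1}
    - {"dp": [0, 0.007, 0], "turn": [0, 0, 0], "grip": -1}
    - {"dp": [0, 0.007, 0], "turn": [0, 0, 0], "grip": -1}

```text
clock: 18.75
position: [0.5069, 0.3187, 0.2607]
ee_rot: [0.701, -0.097, 0.7, 0.097]
contact_force: [0.1, -1.6, 0.6]
width: 0.0168
```

```bash
python3 - <<'E'
from h import *
plan([*pw(-.007,.052),.2605],105.85)
im=cv2.cvtColor(manip.get_image("wrist"),cv2.COLOR_RGB2BGR)
cv2.imwrite("pics/w21.png",im)
im=cv2.cvtColor(manip.get_image("side"),cv2.COLOR_RGB2BGR);cv2.imwrite("pics/s21.png",im); crop("pics/s21.png",220,200,370,420,"pics/s21c.png",2.7)
E
```

```text
turn [-0.12  0.02  0.02] dp [0.0002 0.056  0.    ]
turn [ 1.7988e+02  4.0000e-02 -3.0000e-02] dp [ 0.0002 -0.056  -0.    ]
t 18.75 pos [0.5069 0.3187 0.2607] az 105.73 q [ 4.450e-01  4.210e-01  1.663e+00 -1.000e-03  1.057e+00 -1.400e+00] F [ 0.1 -1.6  0.6] w 0.0168
```

View pics/w21.png

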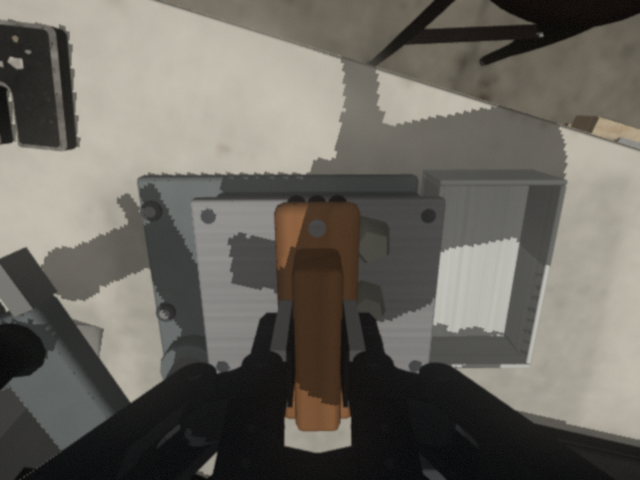

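View pics/s21c.png

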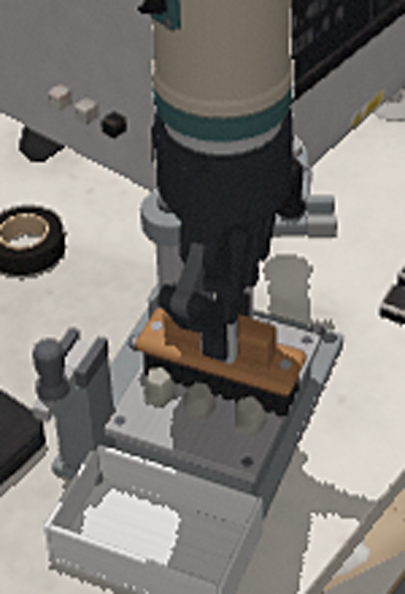

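All three stones are in front of the bristles, so I'll keep sweeping over the edge.

arm_command:
  targets:
    - {"dp": [0, 0.007, 0], "turn": [0, 0, 0], "grip": -1}
    - {"dp": [0, 0.007, 0], "turn": [0, 0, 0], "grip": -1}
    - {"dp": [0, 0.007, 0], "turn": [0, 0, 0], "grip": -1}
    - {"dp": [0, 0.007, 0], "turn": [0, 0, 0], "grip": -1}
    - {"dp": [0, 0.007, 0], "turn": [0, 0, 0], "grip": -1}
    - {"dp": [0, 0, 0], "turn": [0, 0, 0], "grip": -1}

```text
clock: 19.45
position: [0.4972, 0.3527, 0.2607]
ee_rot: [0.7, -0.097, 0.7, 0.097]
contact_force: [0.2, -0.5, -0.8]
width: 0.017
```

```bash
python3 - <<'E'
from h import *
plan([*pw(-.007,.052),.2605],105.85)
im=cv2.cvtColor(manip.get_image("side"),cv2.COLOR_RGB2BGR);cv2.imwrite("pics/s22.png",im); crop("pics/s22.png",220,200,370,420,"pics/s22c.png",2.7)
E
```

```text
turn [-0.1   0.01 -0.03] dp [ 0.0002  0.0207 -0.    ]
turn [ 1.799e+02 -5.000e-02 -2.000e-02] dp [ 0.0002 -0.0207  0.    ]
t 19.45 pos [0.4972 0.3527 0.2607] az 105.75 q [ 5.030e-01  4.360e-01  1.638e+00  1.000e-03  1.067e+00 -1.343e+00] F [ 0.2 -0.5 -0.8] w 0.017
```

View pics/s22c.png

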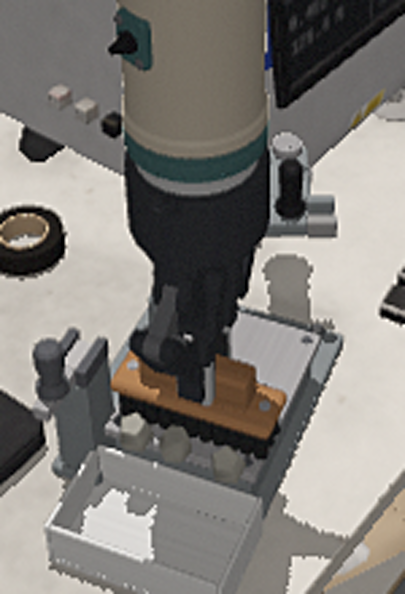

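arm_command:
  targets:
    - {"dp": [0, 0.006, 0], "turn": [0, 0, 0], "grip": -1}
    - {"dp": [0, 0.006, 0], "turn": [0, 0, 0], "grip": -1}
    - {"dp": [0, 0.006, 0], "turn": [0, 0, 0], "grip": -1}
    - {"dp": [0, 0.006, 0], "turn": [0, 0, 0], "grip": -1}
    - {"dp": [0, 0, 0], "turn": [0, 0, 0], "grip": -1}
    - {"dp": [0, 0, 0], "turn": [0, 0, 0], "grip": -1}

```text
clock: 20.1
position: [0.4909, 0.375, 0.2606]
ee_rot: [0.7, -0.097, 0.7, 0.097]
contact_force: [-0.9, 0.3, -1.1]
width: 0.0164
```

```bash
python3 - <<'E'
from h import *
plan([*pw(-.007,.056),.2605],105.85)
im=cv2.cvtColor(manip.get_image("side"),cv2.COLOR_RGB2BGR);cv2.imwrite("pics/s23.png",im); crop("pics/s23.png",220,200,370,420,"pics/s23c.png",2.7)
im=cv2.cvtColor(manip.get_image("wrist"),cv2.COLOR_RGB2BGR)
cv2.imwrite("pics/w23.png",im)
E
```

```text
turn [-0.13 -0.01  0.02] dp [ 0.0001  0.0015 -0.    ]
turn [1.7987e+02 2.0000e-02 1.0000e-02] dp [ 0.0001 -0.0015  0.    ]
t 20.1 pos [0.4909 0.375  0.2606] az 105.72 q [ 0.54   0.446  1.619 -0.     1.076 -1.305] F [-0.9  0.3 -1.1] w 0.0164
```

View pics/s23c.png

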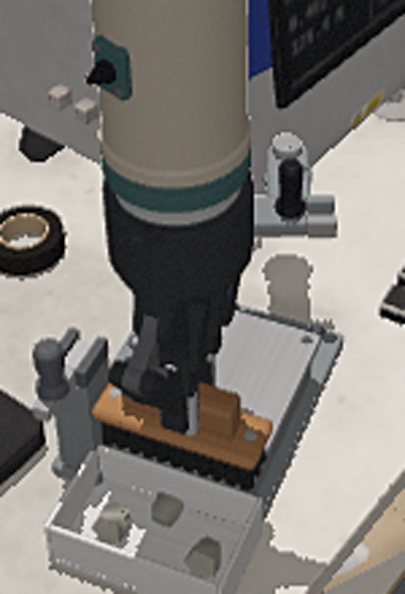

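View pics/w23.png

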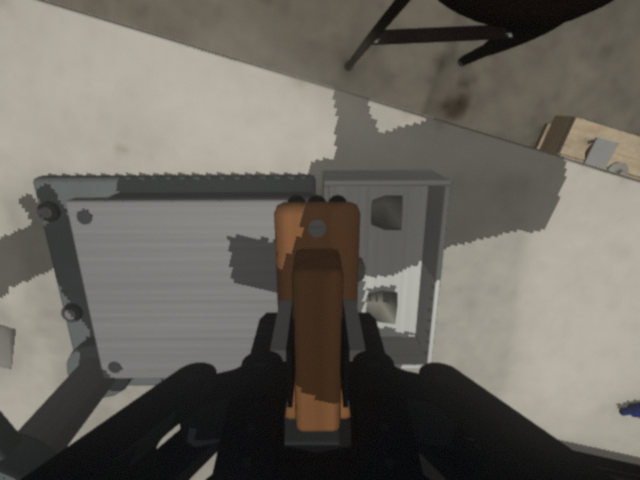

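All three stones lie in the tray. I'll lift and return the brush to its old, free spot.

arm_command:
  targets:
    - {"dp": [-0.03, 0, 0], "turn": [0, 0, 0], "grip": -1}
    - {"dp": [-0.04, 0, 0], "turn": [0, 0, 0], "grip": -1}
    - {"dp": [-0.04, 0, 0], "turn": [0, 0, 0], "grip": -1}
    - {"dp": [-0.03, 0, 0], "turn": [0, 0, 0], "grip": -1}
    - {"dp": [0, 0, 0], "turn": [8, 0, 0], "grip": -1}
    - {"dp": [0, 0, 0], "turn": [8, 0, 0], "grip": -1}
    - {"dp": [0, 0, 0], "turn": [0, 0, 0], "grip": -1}

```text
clock: 20.9
position: [0.491, 0.3745, 0.401]
ee_rot: [0.707, 0.002, 0.707, -0.002]
contact_force: [0.5, 0.3, -0.7]
width: 0.0168
```

```bash
python3 - <<'E'
from h import *
plan([.503,-.1145,.40],89.7)
E
```

```text
turn [-0.01  0.02 -0.  ] dp [ 0.001  -0.4889  0.0146]
turn [ 1.7999e+02 -0.0000e+00 -4.0000e-02] dp [ 0.001   0.4889 -0.0146]
t 20.9 pos [0.491  0.3745 0.401 ] az 89.69 q [ 0.539  0.342  1.417 -0.     1.383 -1.026] F [ 0.5  0.3 -0.7] w 0.0168
```

arm_command:
  targets:
    - {"dp": [0, -0.038, 0], "turn": [0, 0, 0], "grip": -1}
    - {"dp": [0, -0.038, 0], "turn": [0, 0, 0], "grip": -1}
    - {"dp": [0, -0.038, 0], "turn": [0, 0, 0], "grip": -1}
    - {"dp": [0, -0.038, 0], "turn": [0, 0, 0], "grip": -1}
    - {"dp": [0, -0.038, 0], "turn": [0, 0, 0], "grip": -1}
    - {"dp": [0, -0.038, 0], "turn": [0, 0, 0], "grip": -1}
    - {"dp": [0, -0.038, 0.002], "turn": [0, 0, 0], "grip": -1}
    - {"dp": [0, -0.038, 0.002], "turn": [0, 0, 0], "grip": -1}

```text
clock: 21.7
position: [0.493, 0.0692, 0.4005]
ee_rot: [0.707, 0.001, 0.707, -0.001]
contact_force: [0.1, 0.4, -0.9]
width: 0.0168
```

arm_command:
  targets:
    - {"dp": [0, -0.038, 0.002], "turn": [0, 0, 0], "grip": -1}
    - {"dp": [0, -0.038, 0.002], "turn": [0, 0, 0], "grip": -1}
    - {"dp": [0, -0.038, 0.002], "turn": [0, 0, 0], "grip": -1}
    - {"dp": [0, -0.038, 0.002], "turn": [0, 0, 0], "grip": -1}
    - {"dp": [0, -0.033, 0.002], "turn": [0, 0, 0], "grip": -1}
    - {"dp": [0, 0, 0], "turn": [0, 0, 0], "grip": -1}
    - {"dp": [0, 0, 0], "turn": [0, 0, 0], "grip": -1}
    - {"dp": [0, 0, 0], "turn": [0, 0, 0], "grip": -1}

```text
clock: 22.5
position: [0.5021, -0.1136, 0.4004]
ee_rot: [0.707, 0.002, 0.707, -0.001]
contact_force: [0.6, -0.0, -0.9]
width: 0.0165
```

```bash
python3 - <<'E'
from h import *
plan([.503,-.1145,.2105],89.7)
im=cv2.cvtColor(manip.get_image("wrist"),cv2.COLOR_RGB2BGR)
cv2.imwrite("pics/w24.png",im)
E
```

```text
turn [ 0.08 -0.04 -0.05] dp [ 0.1899 -0.0009  0.0009]
turn [-1.7992e+02  8.0000e-02 -7.0000e-02] dp [ 0.1899  0.0009 -0.0009]
t 22.5 pos [ 0.5021 -0.1136  0.4004] az 89.78 q [-3.580e-01  1.880e-01  1.636e+00  1.000e-03  1.319e+00 -1.925e+00] F [ 0.6 -0.  -0.9] w 0.0165
```

View pics/w24.png

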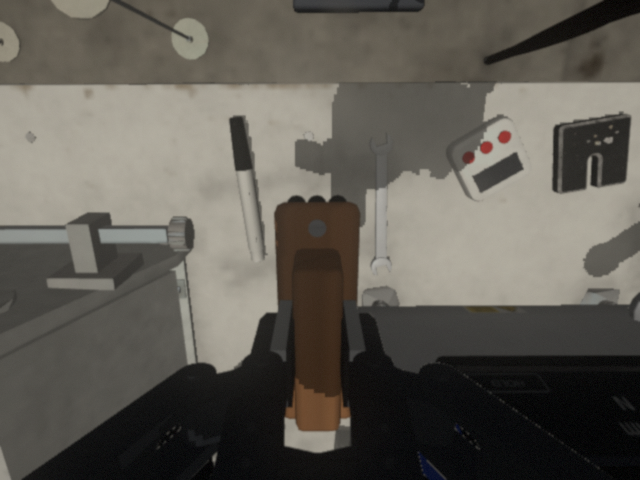

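The brush is level and above the gap between the marker and the spanner. I'll lower it.

arm_command:
  targets:
    - {"dp": [0.04, -0.001, 0.001], "turn": [0, 0, 0], "grip": -1}
    - {"dp": [0.04, 0, 0], "turn": [0, 0, 0], "grip": -1}
    - {"dp": [0.04, 0, 0], "turn": [0, 0, 0], "grip": -1}
    - {"dp": [0.04, 0, 0], "turn": [0, 0, 0], "grip": -1}
    - {"dp": [0.018, 0, 0], "turn": [0, 0, 0], "grip": -1}
    - {"dp": [0.008, 0, 0], "turn": [0, 0, 0], "grip": -1}
    - {"dp": [0, 0, 0], "turn": [0, 0, 0], "grip": -1}
    - {"dp": [0, 0, 0], "turn": [0, 0, 0], "grip": -1}

```text
clock: 23.35
position: [0.5041, -0.115, 0.2158]
ee_rot: [0.708, 0.001, 0.706, -0.002]
contact_force: [-0.8, 0.5, -1.2]
width: 0.0168
```

```bash
python3 - <<'E'
from h import *
plan([.503,-.1145,.2095],89.7)
E
```

```text
turn [0.06 0.12 0.05] dp [ 0.0063  0.0005 -0.0011]
turn [-1.7994e+02 -7.0000e-02  1.9000e-01] dp [ 0.0063 -0.0005  0.0011]
t 23.35 pos [ 0.5041 -0.115   0.2158] az 89.76 q [-0.359  0.371  1.898 -0.     0.871 -1.925] F [-0.8  0.5 -1.2] w 0.0168
```

arm_command:
  targets:
    - {"dp": [0.002, 0, 0], "turn": [0, 0, 0], "grip": -1}
    - {"dp": [0.002, 0, 0], "turn": [0, 0, 0], "grip": -1}
    - {"dp": [0.001, 0, 0], "turn": [0, 0, 0], "grip": -1}
    - {"dp": [0, 0, 0], "turn": [0, 0, 0], "grip": -1}
    - {"dp": [0, 0, 0], "turn": [0, 0, 0], "grip": -1}

```text
clock: 23.85
position: [0.5034, -0.1153, 0.2098]
ee_rot: [0.707, 0.002, 0.707, -0.002]
contact_force: [-0.1, 0.4, -0.6]
width: 0.0168
```

```bash
python3 - <<'E'
from h import *
plan([.503,-.1145,.2095],89.7)
im=cv2.cvtColor(manip.get_image("side"),cv2.COLOR_RGB2BGR);cv2.imwrite("pics/s25.png",im); crop("pics/s25.png",330,120,500,290,"pics/s25c.png",3.5)
E
```

```text
turn [-0.01  0.01  0.01] dp [ 0.0003  0.0008 -0.0004]
turn [ 1.7999e+02  1.0000e-02 -2.0000e-02] dp [ 0.0003 -0.0008  0.0004]
t 23.85 pos [ 0.5034 -0.1153  0.2098] az 89.69 q [-0.36   0.378  1.905 -0.     0.858 -1.925] F [-0.1  0.4 -0.6] w 0.0168
```

View pics/s25c.png

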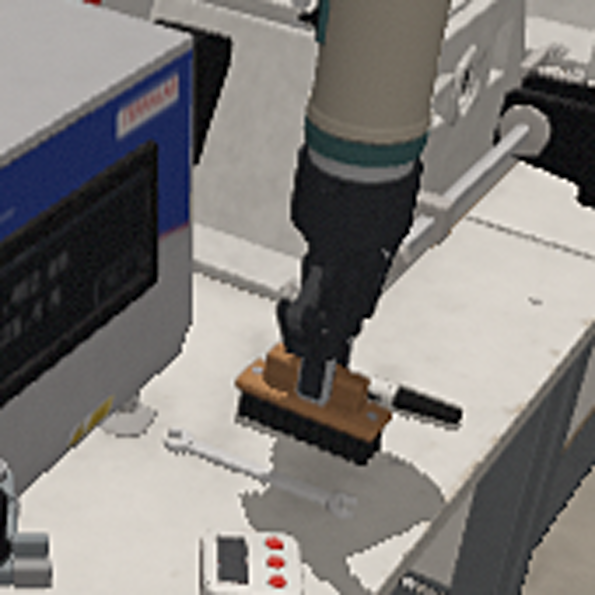

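arm_command:
  targets:
    - {"dp": [0.001, 0, 0], "turn": [0, 0, 0], "grip": -1}
    - {"dp": [0, 0, 0], "turn": [0, 0, 0], "grip": -1}
    - {"dp": [0, 0, 0], "turn": [0, 0, 0], "grip": -0.4}
    - {"dp": [0, 0, 0], "turn": [0, 0, 0], "grip": 0}
    - {"dp": [0, 0, 0], "turn": [0, 0, 0], "grip": 0}
    - {"dp": [-0.03, 0, 0], "turn": [0, 0, 0], "grip": 0}
    - {"dp": [-0.04, 0, 0], "turn": [0, 0, 0], "grip": 0}
    - {"dp": [-0.04, 0, 0], "turn": [0, 0, 0], "grip": 0}

```text
clock: 24.7
position: [0.5032, -0.1152, 0.3193]
ee_rot: [0.707, 0.002, 0.708, -0.002]
contact_force: [0.9, -0.1, -1.5]
width: 0.0429
```

arm_command:
  targets:
    - {"dp": [-0.04, 0, 0], "turn": [0, 0, 0], "grip": 0}
    - {"dp": [-0.04, 0, 0], "turn": [0, 0, 0], "grip": 0}
    - {"dp": [0, 0, 0], "turn": [0, 0, 0], "grip": 0}
    - {"dp": [0, 0, 0], "turn": [0, 0, 0], "grip": 0}

```text
clock: 25.1
position: [0.5034, -0.1152, 0.3994]
ee_rot: [0.708, 0.002, 0.706, -0.002]
contact_force: [-0.4, -0.4, -0.7]
width: 0.0427
```

```bash
python3 - <<'E'
from h import *
plan([.503,-.1145,.2095],89.7)
im=cv2.cvtColor(manip.get_image("side"),cv2.COLOR_RGB2BGR);cv2.imwrite("pics/s26.png",im); crop("pics/s26.png",220,180,500,420,"pics/s26c.png",2.8)
im=cv2.cvtColor(manip.get_image("top"),cv2.COLOR_RGB2BGR);cv2.imwrite("pics/t26.png",im); crop("pics/t26.png",165,235,315,340,"pics/t26c.png",5.3)
E
```

```text
turn [-0.    0.11  0.04] dp [ 0.1899  0.0007 -0.0004]
turn [ 1.8e+02  7.0e-02 -1.8e-01] dp [ 0.1899 -0.0007  0.0004]
t 25.1 pos [ 0.5034 -0.1152  0.3994] az 89.7 q [-0.36   0.19   1.636 -0.     1.314 -1.925] F [-0.4 -0.4 -0.7] w 0.0427
```

View pics/s26c.png

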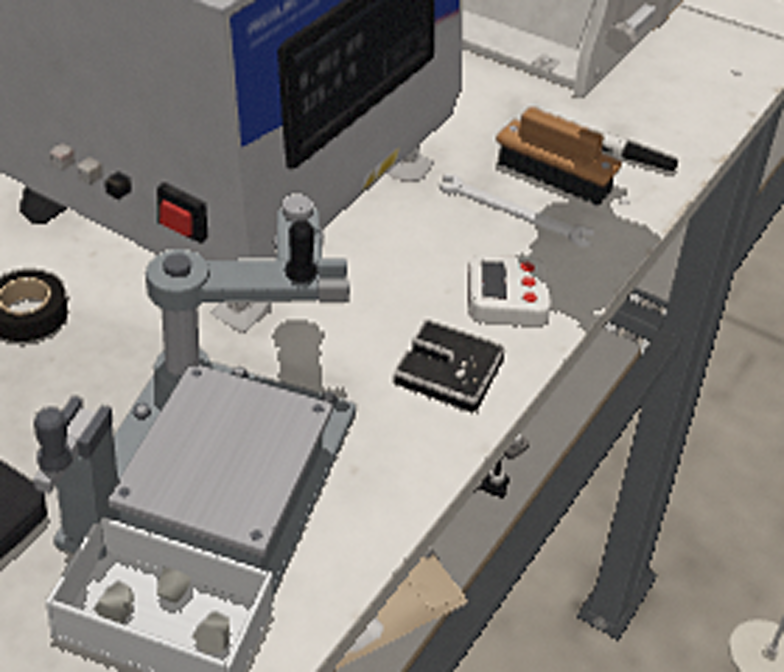

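View pics/t26c.png

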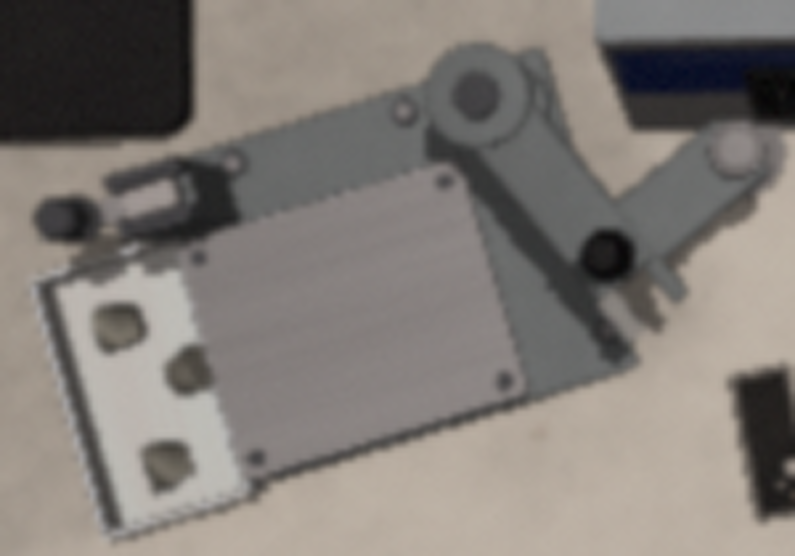

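```bash
python3 - <<'E'
from h import *
c=manip.calibration("top");t=lambda a,z:ray(c,165+a[0]/5.3-.4,235+a[1]/5.3-.4,z)
d=(t((607,255),.145)-t((477,95),.116))[:2]; print("arm deg",(np.degrees(np.arctan2(d[1],d[0]))-90-15.85)%360)
R=np.array([[np.cos(TH),-np.sin(TH)],[np.sin(TH),np.cos(TH)]])
for a in ((120,327),(190,370),(168,465)): print("stone",((t(a,.012)[:2]-O)@R).round(4))
print("knob",((t((65,217),.138)[:2]-O)@R).round(4))
print(manip.sign_off())
E
```

```text
arm deg 113.11610897124163
stone [0.0307 0.0931]
stone [0.0049 0.0703]
stone [-0.0301  0.0899]
knob [0.069 0.072]
the job is handed in; nothing more can be done
None
```

The task was completed in about 25 s of robot time and handed in; the sign-off gives no verdict. I drew the lock bar out, swung the arm round to its stop, and swept all three stones into the tray with one brush stroke. I then set the brush back down on its old spot.

**Last checks from the camera pictures:**
- **Arm:** it stands at about 113° (1.97 rad), against a limit of 1.75.
- **Lock bar:** the knob is about 20 mm left of its closed position by the last top view. An earlier wrist view and the 25.5 mm of gripper travel, which ended against the stop, put it at about 25 mm.
- **Stones:** their centres are at press (31, 93), (5, 70) and (-30, 90) mm, all inside the tray.
- **Brush:** it stands flat on its bristles between the marker and the spanner. The other loose things look unmoved, though I did not measure them.
- **Gripper:** it is clear of everything at about 0.40 m, with no force reading.

**Disagreements and incidents:**
- **Camera views:** the three cameras disagreed by 3–7 mm on the positions of the press and brush. I used averages and corrected the brush grasp 4 mm before closing.
- **Contact:** after I released the arm's handle, the gripper leaned on something, most likely the press unit, with about 29 N. That is under the 40 N limit, and I backed it off at once.

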